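# Rack the thin drives, show the thick one to the camera

### The job

Three small hard drives stand in the wooden block. Stand one of the two thin ones upright, right down in the rack's one-stud pocket, let go of it, and then do the same with the other thin one in the two-stud pocket; then take the thick drive and hold it up to the inspection camera: the middle of its paper label centred in front of the lens, 12 cm from the glass, label squarely facing the lens (follow the camera's downward tilt) and the drive's top end up. Finish while still holding it there motionless in the air; do not touch the camera, and leave the drive already racked and everything else on the bench where it is.

Things in the scene. Friction and masses are not known exactly. Their poses are not given: they have to be found in the camera images.
- thin_a: One of two identical thin 2.5-inch drives, dark steel case, 9.5 mm thick (own x), 70 mm wide (own y), 100 mm tall (own z), about 100 g; origin at the centre of its lower end face, z up, so its grip zone near the top is at z about 75 to 95 mm. At the start it stands upright in one of the wooden block's three slots (which slot varies).
- thin_b: The other thin drive, the same: 9.5 mm thick (own x), 70 mm wide (own y), 100 mm tall (own z), about 100 g; origin at the centre of its lower end face, z up, so its grip zone near the top is at z about 75 to 95 mm. At the start it stands upright in one of the wooden block's three slots (which slot varies).
- thick: The thick drive: 15 mm thick (own x), 70 mm wide (own y), 100 mm tall (own z), about 150 g; origin at the centre of its lower end face, z up. A white paper label (56 mm wide, 52 mm high) covers the lower part of its +x face; a black board its -x face. Starts upright in a slot of the wooden block, label to the block's +x end. Grip its broad faces in the upper 30 mm, above the label.
- label (a point): Middle of the thick drive's label, on its +x face, 35 mm above its lower end (7.5, 0, 35 mm in its frame). Axes as the drive's: x out of the label, z to the drive's top end.
- intake: Wooden block with three slots in a row, pitch 70 mm, at its own x = -70, 0, +70 mm. 200 mm long (own x), 115 wide (y), 40 high; origin at the centre of its underside; fixed; its +x end is the one away from the robot. Each slot is 17 mm (x) by 73 mm (y), 30 mm deep (its floor 10 mm above the bench). The drives stand with their thickness along the block's x.
- rack: Grey rack, three pockets in a row at x = -70, 0, +70 mm. 200 mm long (own x), 115 wide (y), 40 high; origin at the centre of its underside; fixed; its +x end is the one away from the robot. Each pocket is 12.5 mm (x) by 73 mm (y), 30 mm deep (its floor 10 mm above the bench): only thin drives fit. On the +y edge beside them: one, two, three round studs. Block and rack may swap places.
- pocket1 (a point): Centre of the mouth of the one-stud pocket, the one at the robot's end of the rack (own x = -70 mm), 40 mm above the bench; axes as the rack's.
- pocket2 (a point): Centre of the mouth of the two-stud pocket, the middle one; axes as the rack's.
- pocket3 (a point): Centre of the mouth of the three-stud pocket; it already holds a thin drive.
- racked: The thin drive already standing in the three-stud pocket, same size and frame as the other thin drives; leave it there.
- cam_stand: Inspection camera's stand, fixed to the bench: foot plate 130 x 130 x 12 mm, post of 18 mm diameter up to 382 mm. Origin at the centre of the foot's underside, under the post. The camera reaches out from the post towards the stand's -x, roughly towards the robot.
- lens (a point): Centre of the camera's front glass. The head is a grey 50 x 46 x 46 mm box with a black 38 mm lens barrel, its glass 190 to 295 mm above the bench and tilted 9 to 25 degrees down. Axes: -x is the viewing direction, y level, +x points back into the camera (and a little upward).
- focus (a point): The point 120 mm in front of the glass on the viewing axis, where the label's middle belongs (nothing is there to see). Axes as the lens's: with the drive presented right, its x, y and z axes point the same way as these.
- driver: Bystander: screwdriver lying on the right.
- tape: Bystander: cardboard ring, 90 mm across, 24 mm high, lying at the back.
- stack: Bystander: two large drives stacked, 150 x 102 x 52 mm, front left.
- cleaner: Bystander: white can, 52 mm across, 140 mm tall, on the left.
- screw_tray: Bystander: black tray of screws, 100 x 140 x 25 mm, at the back.
- brush: Bystander: brush lying on the left.
There are look-alikes about, which are no part of the job. Several things look just like the intake: the one meant starts farthest from the robot's base.

How it is judged:
By the outcome, as a careful person would: the job done as asked, in the order asked, and still so for the second after the job is handed in, while the arm keeps its last pose, push and grip.
It also fails if it takes over 72 s, if anything falls off the work surface, if the arm or the gripper's body presses on something with over 40 N, if the wrist force passes 120 N, or if a joint passes its speed limit or range.

### The arm

A 7-joint arm with a two-finger parallel gripper is mounted at the origin on the work surface. World frame = base frame: x ahead of the robot, y to its left, z up, the work surface at z = 0. Lengths are in mm, angles in rad, forces in N, time in s.
With the tool pointing down it reaches from about 350 to 900 mm from the base axis. Payload 8.1 kg.
Tool frame: the origin (TCP) lies on the centre line of the jaws, within the pads' length; the fingertips stand 11 mm ahead of it and the grasp point (between the pads) lies 8 mm behind it (tips_ahead is the z of the fingertips in the tool frame, in mm); z points along the fingers, y is the direction in which the jaws open and shut (so a half turn about z gives the same grasp; the last joint's range is limited). The gripper opens to 92 mm and grips with 3 to 60 N. Pads are 19 mm wide; open, the fingers measure 130 mm over their backs; the gripper's body (75 mm by 190 mm) begins 47 mm behind the grasp point.
Start: joints at [-1.336, 0.434, 0.025, 1.573, -0.012, 1.134, -0.075], TCP at [207.161, 589.684, 204.342] pointing down, gripper open.
Joint ranges: [-2.62, 2.62], [-0.44, 2.09], [-1.27, 1.32], [0.08, 2.57], [-1.32, 4.46], [0.12, 2], [-2.74, 2.74]. Speed limits (rad/s): [2.22, 2.22, 3.01, 3.01, 3.14, 3.14, 3.14].

### API

Orientations are given as a rotation vector (axis times angle).
In Python, from plant import read_state, snapshot, close_job, tips_ahead gives the robot as it stands.
- The arm moves only by the tool jog_arm, never from a script. Its argument "rows" is a list of rows, each an object with "turn": the turn, a rotation vector about the tool's x, y, z in rad, a list of three; "travel": the shift along the tool's x, y, z in m, a list of three; "grip": the opening, from 0 (shut) to 1 (fully open). A call has exactly 5 rows; each row is the pose to reach, as a shift and turn from the pose commanded when the call began, along the tool's axes at that moment; what a row does not reach only later rows make up. A row lasts 1/12 s, in which the tool goes at most 41.7 mm and 7.16 degrees, less where a joint would pass 70% of its speed; a pose out of reach is approached as far as the arm can. A call with a gripper value outside its range is refused whole. The fingers move at their own pace and stop on an object; "newtons" is the grip in N (left out, the last holds). Time passes only in rows, so rows that repeat a pose let the fingers close, or fill a call up. It gives the time, the measured TCP pose, the force and the opening at its end, in the units of the state.
- read_state(): the state, without advancing time (a new reading comes with each control period).
- snapshot(name): name is "scene" or "side" or "wrist"; returns a dict with "img" (480x640x3 uint8, blue, green, red), "fx", "fy", "cx", "cy" (pixels), "R" (3x3) and "t" (3): a world point X has camera coordinates R X + t. Camera axes: x right, y down, z forward; pixel columns grow to the right and rows downward; lengths in mm; the calibration is good to about 2 mm. A picture is of the moment at which its call begins. There is no depth.
- close_job(): hands the job in, once; it reports no verdict.
The state is a dict: "t": time; "joint_pos": joint angles; "joint_velocities": joint speeds; "effort": joint torques, N m; "ee_pos": TCP position; "ee_rot": TCP orientation; "ft_force": force on the tool from outside, world axes, zero at the start; "ft_torque": the same for the moment, N m; "grip_width": opening from 0.0 (shut) to 1.0 (fully open).
Only numpy, scipy, OpenCV 4.12 (cv2) and the standard library are available. Lean on these libraries where they do the work, as an engineer would, in place of code of your own. Each camera call takes 0.05 s, during which the arm holds its last target.

## Working session

There is one attempt and no reset: what is moved stays moved. The work goes in short steps, Python scripts to look and compute and a tool call to move; the robot and the scene stay as the last step left them, time stands still between calls to the robot, and variables do not carry over. Pictures are saved under pics/ and viewed, and the job is handed in when it is done.

Besides the shell and the picture viewer there is one more tool, called after "Request:" by a JSON object that holds its "op" and its "data". jog_arm: Moves the arm, as the interface text tells. Its arguments: {"type":"object","properties":{"rows":{"type":"array","items":{"type":"object","properties":{"turn":{"type":"array","items":{"type":"number"}},"travel":{"type":"array","items":{"type":"number"}},"grip":{"type":"number"}}}},"newtons":{"type":"number"}},"required":["rows"]}

```bash
ls; mkdir -p pics; python3 - <<'E'
from plant import *
import cv2
print(read_state(), tips_ahead)
for n in ["scene","side","wrist"]:
    s=snapshot(n); cv2.imwrite(f"pics/{n}0.png",s["img"]); print(n,s["fx"],s["fy"],s["cx"],s["cy"],s["R"],s["t"])
E
```

```text
pics
{'t': 0.0, 'joint_pos': array([-1.33558604,  0.43520069,  0.02497496,  1.5740917 , -0.01163101,
        1.13400062, -0.07510788]), 'joint_velocities': array([-1.74620326e-03,  1.15545498e-05, -7.86958356e-04, -1.94185807e-03,
        1.24469303e-03,  2.74894470e-04, -1.62483219e-03]), 'effort': array([ 5.77567207e-04, -6.67885709e+01,  9.85260867e-01, -3.14428961e+01,
       -6.03842712e-02,  4.33325849e-02,  1.76961130e-04]), 'ee_pos': array([207.00567577, 589.14543344, 203.56094978]), 'ee_rot': array([-5.28229885e-01, -3.09671402e+00,  2.43152615e-03]), 'ft_force': array([-0.0932761 , -0.897603  ,  0.20745292]), 'ft_torque': array([0.00041421, 0.07360501, 0.00857247]), 'grip_width': 1.0020448745061243} 11.0
scene 618.347882778345 618.347882778345 321.3698560272629 245.24982167269616 [[ 0.20772148  0.97806142 -0.01573694]
 [ 0.66322021 -0.15264423 -0.73269277]
 [-0.71902068  0.14175896 -0.68037758]] [-103.69885048 -234.08900111 2037.51335801]
side 569.8651862331895 569.8651862331895 321.54340729709276 237.6590139971975 [[ 0.92109964 -0.3892216  -0.00905558]
 [-0.2615437  -0.60138336 -0.75493903]
 [ 0.28839271  0.6977425  -0.65573246]] [-472.42744156  221.63777298 1331.84919271]
wrist 356.7732320444335 356.7732320444335 317.98320848339404 243.1492877962275 [[ 0.33083729  0.94368556 -0.00206002]
 [ 0.90022325 -0.31494391  0.30067996]
 [ 0.28309855 -0.10133062 -0.95372287]] [-624.53200062  -38.58127457  392.65089138]
```

View pics/scene0.png

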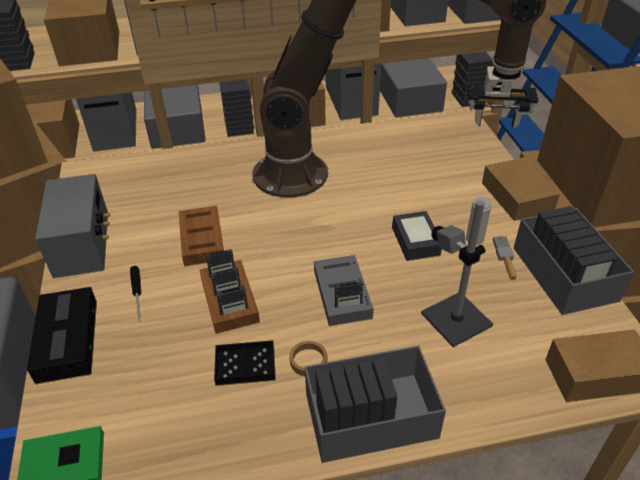

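View pics/side0.png

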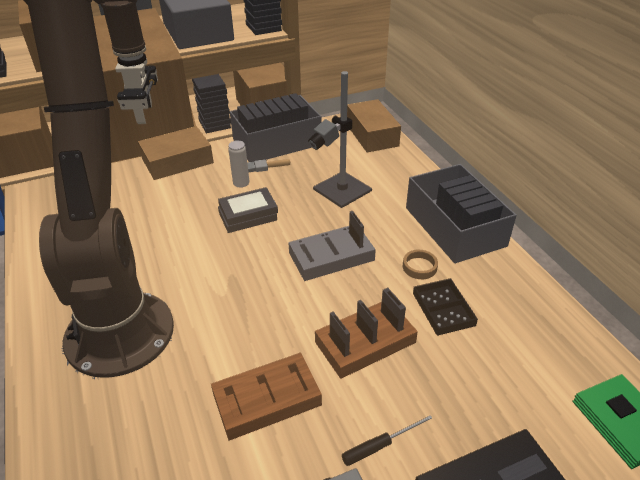

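View pics/wrist0.png

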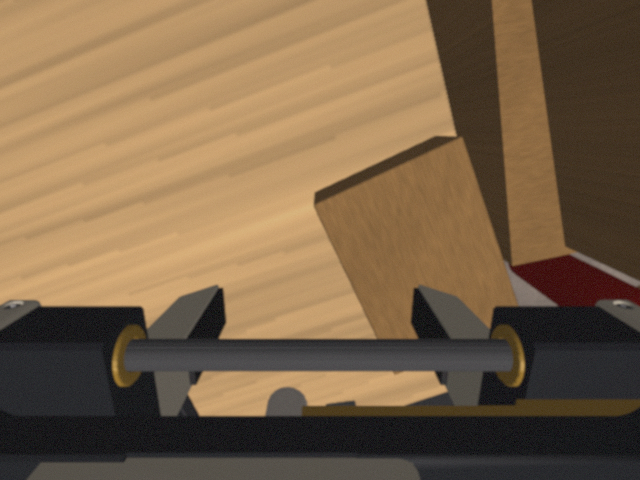

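The two brown blocks are candidates for the intake. The empty one is at scene (202,235) / side (266,395), and the one holding three drives is at scene (230,295) / side (366,338). The second is farther from the base and is the intake. The rack is at scene (343,290). I'll confirm this in enlarged crops.

```bash
python3 - <<'E'
import cv2
a=cv2.imread("pics/scene0.png"); b=cv2.imread("pics/side0.png")
cv2.imwrite("pics/c1.png",cv2.resize(a[230:340,180:390],None,fx=3.8,fy=3.8,interpolation=cv2.INTER_CUBIC))
cv2.imwrite("pics/c2.png",cv2.resize(b[205:385,280:430],None,fx=3.3,fy=3.3,interpolation=cv2.INTER_CUBIC))
cv2.imwrite("pics/c3.png",cv2.resize(a[190:350,410:510],None,fx=3.7,fy=3.7,interpolation=cv2.INTER_CUBIC))
cv2.imwrite("pics/c4.png",cv2.resize(b[60:220,290:400],None,fx=3.7,fy=3.7,interpolation=cv2.INTER_CUBIC))
E
```

```text
(no output)
```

View pics/c1.png

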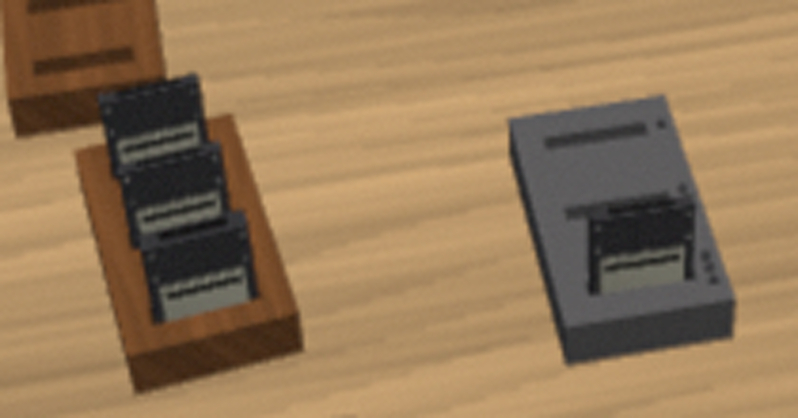

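View pics/c2.png

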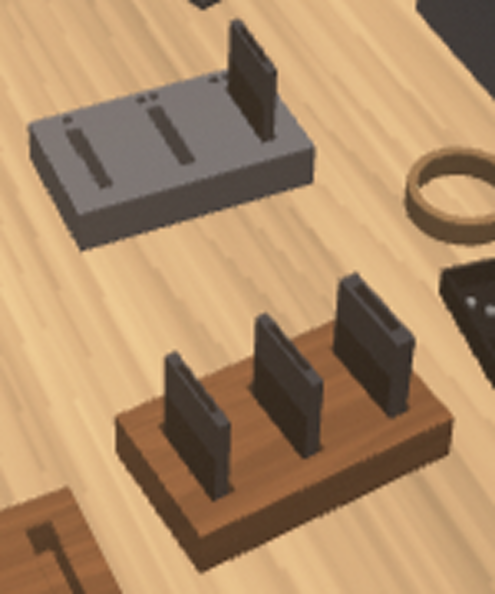

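View pics/c3.png

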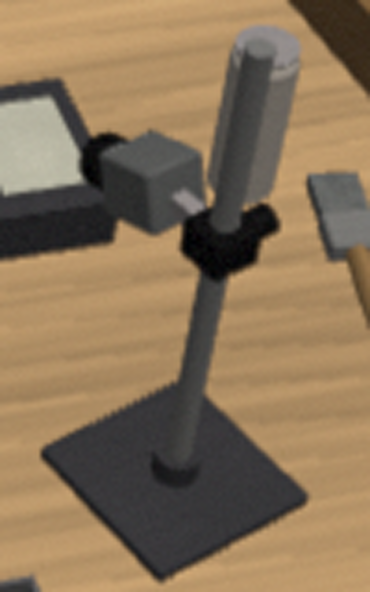

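View pics/c4.png

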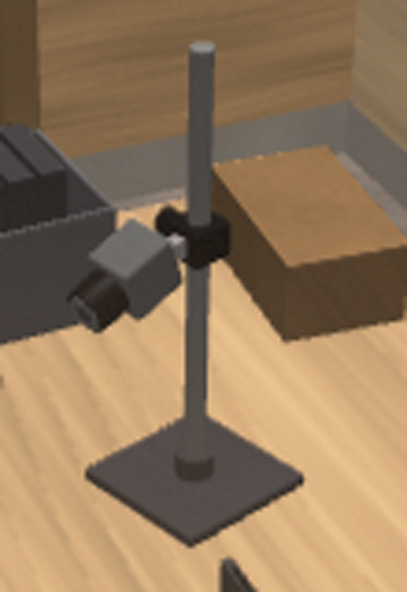

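```bash
cat > h.py <<'E'
import numpy as np, cv2
from scipy.optimize import least_squares
from scipy.spatial.transform import Rotation as Rn
from plant import *
def proj(s,X):
    X=np.atleast_2d(X); c=X@np.array(s["R"]).T+np.array(s["t"])
    return np.c_[s["fx"]*c[:,0]/c[:,2]+s["cx"], s["fy"]*c[:,1]/c[:,2]+s["cy"]]
def place(p,L):  # p=x,y,yaw
    c,s=np.cos(p[2]),np.sin(p[2]); L=np.atleast_2d(L).astype(float)
    return np.c_[p[0]+c*L[:,0]-s*L[:,1], p[1]+s*L[:,0]+c*L[:,1], L[:,2]]
def ray(s,uv):
    R=np.array(s["R"]); d=R.T@np.array([(uv[0]-s["cx"])/s["fx"],(uv[1]-s["cy"])/s["fy"],1]); return -R.T@np.array(s["t"]), d
def onplane(s,uv,z):
    o,d=ray(s,uv); return o+d*(z-o[2])/d[2]
E
python3 - <<'E'
from h import *
sc=snapshot("scene"); sd=snapshot("side")
A=np.array
def fit(name,L1,p1,L2,p2,x0):
    p1=A(p1)/3.8+[180,230]; p2=A(p2)/3.3+[280,205]
    f=lambda p: np.r_[(proj(sc,place(p,L1))-p1).ravel(),(proj(sd,place(p,L2))-p2).ravel()]
    r=least_squares(f,x0,loss="soft_l1"); print(name,r.x,np.degrees(r.x[2])); print(f(r.x).reshape(-1,2).round(1).tolist())
    for n,g in (("sc",lambda p:(proj(sc,place(p,L1))-p1).ravel()),("sd",lambda p:(proj(sd,place(p,L2))-p2).ravel())):
        print(n,least_squares(g,x0).x.round(3))
w=57.5
L1=[[100,-w,40],[100,w,40],[-100,w,40],[-100,-w,40],[100,-w,0],[100,w,0]]
fit("intake",L1,[(133,350),(300,315),(233,117),(78,150),(135,392),(302,350)],
 [[-100,w,40],[-100,-w,40],[100,-w,40],[-100,-w,0],[100,-w,0],[-100,w,0]],[(118,422),(198,535),(452,420),(203,570),(450,453),(118,455)],[600,-150,0])
fit("rack",L1,[(565,330),(733,303),(665,97),(510,120),(567,364),(733,335)],
 [[-100,w,40],[-100,-w,40],[100,-w,40],[-100,-w,0],[100,-w,0]],[(30,128),(80,213),(314,150),(83,248),(313,182)],[600,150,0])
E
```

```text
intake [ 515.19641501 -251.56050498   12.67741213] 726.362210102726
[[-1.9, 1.9], [-0.5, -0.5], [-0.7, -1.1], [-1.8, 0.1], [-0.3, 1.2], [0.4, 0.6], [-1.2, -2.7], [0.7, -0.1], [0.5, -1.8], [-1.0, 0.5], [-0.6, -0.5], [-0.9, -1.4]]
sc [ 5.14013e+02 -2.49052e+02  1.01000e-01]
sd [ 5.14950e+02 -2.54168e+02  1.11000e-01]
rack [ 5.60757926e+02  4.30472088e+01 -1.15516799e-02] -0.6618625046980254
[[-0.2, -0.3], [0.5, -0.6], [-0.4, -0.4], [-0.9, -0.2], [-0.6, 1.1], [-0.2, 1.4], [-0.5, -2.5], [-0.2, -0.3], [0.6, -2.0], [-0.6, 0.3], [0.1, -0.5]]
sc [ 5.60208e+02  4.41090e+01 -1.50000e-02]
sd [ 5.5962e+02  3.9745e+01 -1.0000e-02]
```

```bash
cat >> h.py <<'E'
import json,sys
def cur():
    s=read_state(); return np.array(s["ee_pos"]),Rn.from_rotvec(s["ee_rot"]),s
def setcmd(p,r): json.dump([list(map(float,p)),list(map(float,r.as_rotvec()))],open("cmd.json","w"))
def getcmd():
    p,r=json.load(open("cmd.json")); return np.array(p),Rn.from_rotvec(r)
def go(pos,rot,base=None):
    """print relative travel(m)/turn for target"""
    p,r=base or getcmd()
    tr=r.inv().apply(np.array(pos)-p)/1000; tu=(r.inv()*rot).as_rotvec()
    print("travel",tr.round(4).tolist(),"turn",tu.round(4).tolist(),"rows min",round(max(np.linalg.norm(tr)*1000/41.7,np.degrees(np.linalg.norm(tu))/7.16),1))
def applied(travel,turn):
    p,r=getcmd(); p=p+r.apply(np.array(travel)*1000); r=r*Rn.from_rotvec(turn); setcmd(p,r)
    q,rr,s=cur(); print("t",round(s["t"],2),"cmd",p.round(1),"meas-cmd",(q-p).round(2),"rot err",((r.inv()*rr).as_rotvec()).round(4),"F",np.round(s["ft_force"],1),"w",round(s["grip_width"]*92,1), "j",np.round(s["joint_pos"],2))
def down(yaw):
    """tool z down, tool y along direction yaw"""
    y=np.array([np.cos(yaw),np.sin(yaw),0]); z=np.array([0,0,-1.]); return Rn.from_matrix(np.c_[np.cross(y,z),y,z])
E
python3 - <<'E'
from h import *
p,r,s=cur()
setcmd([207.161,589.684,204.342],down(np.arctan2(r.as_matrix()[1,1],r.as_matrix()[0,1])))
print(np.degrees(np.arctan2(r.as_matrix()[1,1],r.as_matrix()[0,1])))
w=snapshot("wrist"); R=np.array(w["R"]); c=-R.T@np.array(w["t"])
print("cam in tool",r.inv().apply(c-p),"axes",(r.inv().as_matrix()@R.T).round(3))
sc=snapshot("scene"); sd=snapshot("side")
print("foot",onplane(sc,(457.5,317),12),onplane(sd,(342.5,186),12))
print("cleaner",onplane(sd,(238,183),0), "post top", onplane(sc,(480,203),382))
go([515-40,-252,330],down(0.11))
E
```

```text
70.64122485006313
cam in tool [  81.67599546    0.49802401 -181.17042545] axes [[ 0.001 -0.954 -0.301]
 [ 1.     0.001 -0.   ]
 [ 0.001 -0.301  0.954]]
foot [710.20133523 307.02485228  12.        ] [712.14438242 306.54158755  12.        ]
cleaner [426.78733426 466.94890265   0.        ] post top [710.18881711 304.9983546  382.        ]
travel [-0.5317, -0.7053, -0.1257] turn [-0.0, -0.0, 1.1229] rows min 21.4
```

Request:
{"op": "jog_arm", "data": {"rows": [{"travel":[-0.02,-0.03,-0.01],"turn":[0,0,0],"grip":0.45},{"travel":[-0.042,-0.06,-0.02],"turn":[0,0,0],"grip":0.45},{"travel":[-0.064,-0.09,-0.03],"turn":[0,0,0],"grip":0.45},{"travel":[-0.087,-0.12,-0.04],"turn":[0,0,0],"grip":0.45},{"travel":[-0.11,-0.15,-0.05],"turn":[0,0,0],"grip":0.45}]}}

```text
t: 0.82
ee_pos: [261.4, 410.0, 254.7]
ee_rot: [-0.528, -3.097, -0.0]
ft_force: [0.6, -0.3, 1.2]
grip_width: 0.682
```

Request:
{"op": "jog_arm", "data": {"rows": [{"travel":[-0.022,-0.03,-0.01],"turn":[0,0,0.12],"grip":0.45},{"travel":[-0.044,-0.06,-0.02],"turn":[0,0,0.24],"grip":0.45},{"travel":[-0.066,-0.09,-0.03],"turn":[0,0,0.36],"grip":0.45},{"travel":[-0.088,-0.12,-0.04],"turn":[0,0,0.48],"grip":0.45},{"travel":[-0.11,-0.15,-0.05],"turn":[0,0,0.6],"grip":0.45}]}}

```text
t: 1.23
ee_pos: [315.4, 231.9, 305.0]
ee_rot: [-1.428, -2.798, -0.001]
ft_force: [0.5, 0.3, 0.6]
grip_width: 0.453
```

```bash
python3 - <<'E'
from h import *
applied([-.11,-.15,-.05],[0,0,0]);applied([-.11,-.15,-.05],[0,0,.6])
go([515,-262,300],down(0.11))
E
```

```text
t 1.23 cmd [261.2 411.7 254.3] meas-cmd [  54.19 -179.83   50.62] rot err [-8.000e-04  3.000e-04  6.059e-01] F [0.5 0.3 0.6] w 41.7 j [-1.01 -0.05  0.23  1.93  0.01  1.26 -0.16]
t 1.23 cmd [315.3 233.7 304.3] meas-cmd [ 0.13 -1.85  0.62] rot err [-0.0007  0.0005  0.0059] F [0.5 0.3 0.6] w 41.7 j [-1.01 -0.05  0.23  1.93  0.01  1.26 -0.16]
travel [-0.5178, -0.1322, 0.0043] turn [0.0, 0.0, 0.5229] rows min 12.8
```

Request:
{"op": "jog_arm", "data": {"rows": [{"travel":[-0.035,-0.01,0],"turn":[0,0,0],"grip":0.45},{"travel":[-0.07,-0.02,0],"turn":[0,0,0],"grip":0.45},{"travel":[-0.105,-0.03,0],"turn":[0,0,0],"grip":0.45},{"travel":[-0.14,-0.04,0],"turn":[0,0,0],"grip":0.45},{"travel":[-0.175,-0.05,0],"turn":[0,0,0],"grip":0.45}]}}

```text
t: 1.65
ee_pos: [378.7, 61.2, 304.6]
ee_rot: [1.42, 2.802, 0.002]
ft_force: [1.8, 0.3, -0.1]
grip_width: 0.448
```

Request:
{"op": "jog_arm", "data": {"rows": [{"travel":[-0.035,-0.01,0],"turn":[0,0,0],"grip":0.45},{"travel":[-0.07,-0.02,0],"turn":[0,0,0],"grip":0.45},{"travel":[-0.105,-0.03,0],"turn":[0,0,0],"grip":0.45},{"travel":[-0.14,-0.04,0],"turn":[0,0,0],"grip":0.45},{"travel":[-0.175,-0.05,0],"turn":[0,0,0],"grip":0.45}]}}

```text
t: 2.07
ee_pos: [441.9, -109.5, 304.8]
ee_rot: [1.419, 2.802, 0.002]
ft_force: [0.6, 0.5, -1.1]
grip_width: 0.449
```

Request:
{"op": "jog_arm", "data": {"rows": [{"travel":[-0.035,-0.006,0],"turn":[0,0,0.1],"grip":0.45},{"travel":[-0.07,-0.012,0],"turn":[0,0,0.2],"grip":0.45},{"travel":[-0.105,-0.018,0],"turn":[0,0,0.31],"grip":0.45},{"travel":[-0.14,-0.025,0.002],"turn":[0,0,0.42],"grip":0.45},{"travel":[-0.168,-0.032,0.004],"turn":[0,0,0.523],"grip":0.45}]}}

```text
t: 2.48
ee_pos: [516.3, -264.2, 300.1]
ee_rot: [2.101, 2.334, -0.001]
ft_force: [-1.2, -0.3, 0.5]
grip_width: 0.454
```

```bash
python3 - <<'E'
from h import *
applied([-.175,-.05,0],[0,0,0]);applied([-.175,-.05,0],[0,0,0]);applied([-.168,-.032,.004],[0,0,.523])
w=snapshot("wrist"); cv2.imwrite("pics/w1.png",w["img"])
np.save("w1.npy",w,allow_pickle=True)
E
```

```text
t 2.48 cmd [378.5  63.  304.3] meas-cmd [ 137.82 -327.2    -4.2 ] rot err [-1.00e-04 -1.00e-03  5.28e-01] F [-1.2 -0.3  0.5] w 41.8 j [-0.27  0.39  0.95  1.59 -0.32  1.33  0.82]
t 2.48 cmd [ 441.7 -107.6  304.3] meas-cmd [  74.62 -156.52   -4.2 ] rot err [-1.00e-04 -1.00e-03  5.28e-01] F [-1.2 -0.3  0.5] w 41.8 j [-0.27  0.39  0.95  1.59 -0.32  1.33  0.82]
t 2.48 cmd [ 515.2 -262.   300.3] meas-cmd [ 1.05 -2.14 -0.2 ] rot err [-0.0003 -0.0009  0.005 ] F [-1.2 -0.3  0.5] w 41.8 j [-0.27  0.39  0.95  1.59 -0.32  1.33  0.82]
```

View pics/w1.png

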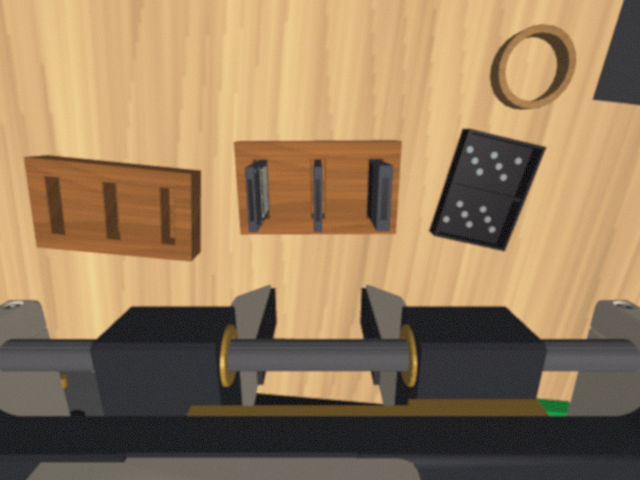

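```bash
python3 - <<'E'
from h import *
w=snapshot("wrist"); w=snapshot("wrist"); cv2.imwrite("pics/w2.png",w["img"])
np.save("w2.npy",w,allow_pickle=True)
print(cur()[0])
c=w["img"][130:245,225:410]
cv2.imwrite("pics/w2c.png",cv2.resize(c,None,fx=4.3,fy=4.3,interpolation=cv2.INTER_CUBIC))
E
```

```text
[ 514.8695257  -264.2934477   299.62560007]
```

View pics/w2c.png

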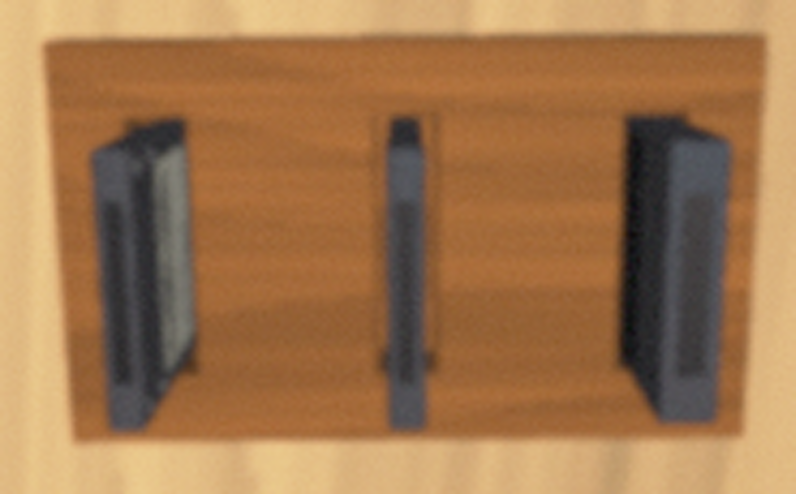

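```bash
python3 - <<'E'
from h import *
w=np.load("w2.npy",allow_pickle=True).item()
q=lambda a,b:(a/4.3+225-0.4,b/4.3+130-.4)
for z,pts in ((40,[(46,43),(766,37),(77,438),(742,435)]),(110,[(112,150),(128,428),(405,150),(407,428),(699,140),(687,420)])):
    for p in pts: print(z,p,onplane(w,q(*p),z).round(1))
L=[[-100,57.5,40],[100,57.5,40],[-100,-57.5,40],[100,-57.5,40]]
P=np.array([q(*p) for p in [(46,43),(766,37),(77,438),(742,435)]])
f=lambda p:(proj(w,place(p,L))-P).ravel()
r=least_squares(f,[515,-252,.1]);print(r.x,f(r.x).round(2))
print(place(r.x,[[-70,0,0],[0,0,0],[70,0,0]]).round(1))
p,rr,s=cur(); print(p,np.arctan2(*rr.as_matrix()[[1,0],1]))
E
```

```text
40 (46, 43) [ 410.2 -205.9   40. ]
40 (766, 37) [ 607.4 -184.1   40. ]
40 (77, 438) [ 422.9 -318.4   40. ]
40 (742, 435) [ 620.1 -297.2   40. ]
110 (112, 150) [ 441.9 -225.2  110. ]
110 (128, 428) [ 449.  -293.1  110. ]
110 (405, 150) [ 511.  -218.2  110. ]
110 (407, 428) [ 518.5 -286.   110. ]
110 (699, 140) [ 579.8 -208.8  110. ]
110 (687, 420) [ 587.8 -276.8  110. ]
[ 5.15143982e+02 -2.51551607e+02  1.09387994e-01] [-0.58 -0.54  0.79 -0.48 -0.75  0.88  0.52  0.51]
[[ 445.6 -259.2    0. ]
 [ 515.1 -251.6    0. ]
 [ 584.7 -243.9    0. ]]
[ 514.8695257  -264.2934477   299.62560007] 0.10606251990887042
```

```bash
python3 - <<'E'
from h import *
p,r,s=cur(); 
go([514.8,-252,150],down(0.109),(p,r)); go([514.8,-252,90],down(0.109),(p,r))
E
```

```text
travel [0.0125, 0.0015, 0.1496] turn [-0.002, 0.0016, -0.0029] rows min 3.6
travel [0.0126, 0.0017, 0.2096] turn [-0.002, 0.0016, -0.0029] rows min 5.0
```

Request:
{"op": "jog_arm", "data": {"rows": [{"travel":[0.004,0.0005,0.03],"turn":[0,0,0],"grip":0.45},{"travel":[0.008,0.001,0.065],"turn":[0,0,0],"grip":0.45},{"travel":[0.012,0.0015,0.1],"turn":[-0.001,0.001,-0.003],"grip":0.45},{"travel":[0.0125,0.0015,0.13],"turn":[-0.001,0.001,-0.003],"grip":0.45},{"travel":[0.0125,0.0015,0.15],"turn":[-0.001,0.001,-0.003],"grip":0.45}]}}

```text
t: 3.05
ee_pos: [514.3, -246.4, 147.8]
ee_rot: [-2.086, -2.345, -0.003]
ft_force: [0.5, 0.7, 0.4]
grip_width: 0.45
```

```bash
python3 - <<'E'
from h import *
w=snapshot("wrist"); w=snapshot("wrist"); cv2.imwrite("pics/w3.png",w["img"])
p,r,s=cur(); print(p)
go([514.8,-252,90],down(0.109),(p,r))
E
```

```text
[ 513.56561075 -246.41491276  147.71055441]
travel [-0.006, 0.0008, 0.0577] turn [-0.0034, -0.0046, 0.0069] rows min 1.4
```

View pics/w3.png

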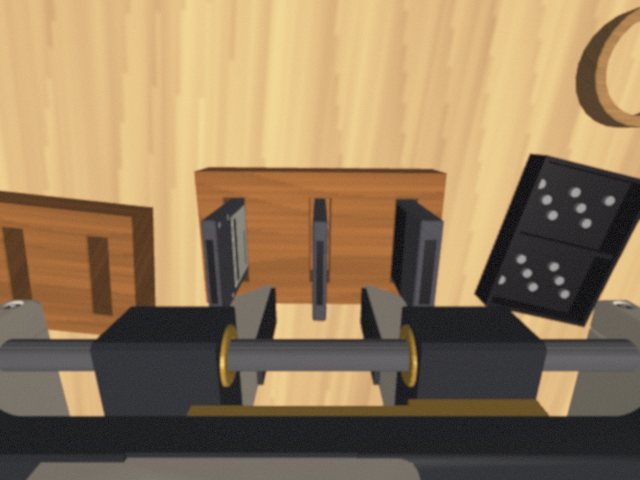

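```bash
python3 - <<'E'
from h import *
for i in range(4):
    w=snapshot("wrist"); print(cur()[0].round(2), cur()[1].as_rotvec().round(4),np.round(read_state()["joint_velocities"],4))
np.save("w3.npy",w,allow_pickle=True)
c=w["img"][160:330,190:450]
cv2.imwrite("pics/w3c.png",cv2.resize(c,None,fx=3,fy=3,interpolation=cv2.INTER_CUBIC))
E
```

```text
[ 514.68 -247.76  149.89] [-2.0882e+00 -2.3435e+00 -1.9000e-03] [ 0.     -0.028   0.0342 -0.0524  0.0106  0.0186 -0.009 ]
[ 515.59 -248.73  151.27] [-2.0906 -2.3449 -0.0032] [ 0.0009 -0.0176  0.0185 -0.0303  0.0003  0.0023 -0.0025]
[ 516.14 -249.38  152.  ] [2.0901 2.3432 0.004 ] [ 0.003  -0.0077  0.0087 -0.0113 -0.0006 -0.0034  0.0006]
[ 516.4  -249.67  152.24] [2.0899 2.3424 0.0043] [ 0.0035 -0.0022  0.0033 -0.0023 -0.0045 -0.0048  0.0003]
```

View pics/w3c.png

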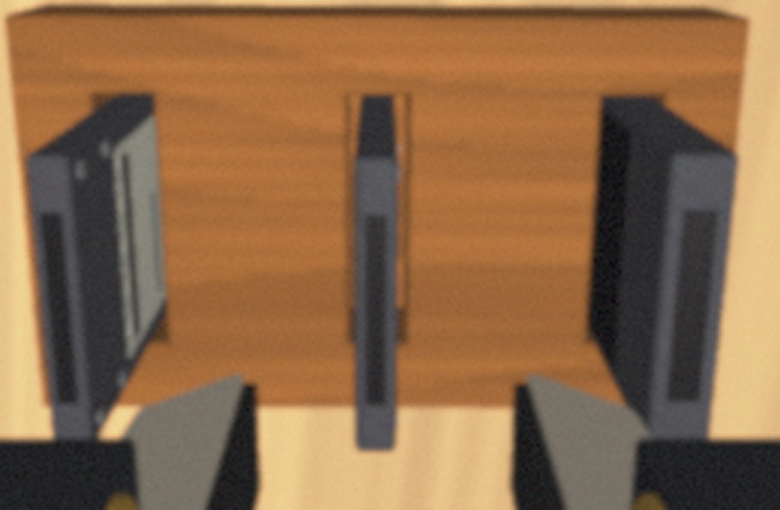

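```bash
python3 - <<'E'
from h import *
for i in range(2): w2=snapshot("wrist"); print(cur()[0].round(2))
w=np.load("w3.npy",allow_pickle=True).item()
q=lambda a,b:(a/3+190-0.33,b/3+160-.33)
for z,pts in ((110,[(375,157),(375,447),(52,155),(73,438),(702,153),(687,440)]),):
    for p in pts: print(z,p,onplane(w,q(*p),z).round(1))
applied([.0125,.0015,.15],[-.001,.001,-.003])
p,r,s=cur();go([514.8,-252,90],down(0.109),(p,r))
E
```

```text
[ 516.41 -249.75  152.21]
[ 516.3  -249.79  151.99]
110 (375, 157) [ 510.6 -217.3  110. ]
110 (375, 447) [ 518.3 -285.5  110. ]
110 (52, 155) [ 442.4 -224.7  110. ]
110 (73, 438) [ 448.7 -291.1  110. ]
110 (702, 153) [ 579.6 -208.5  110. ]
110 (687, 440) [ 589.9 -275.6  110. ]
t 3.45 cmd [ 515.4 -249.4  150.3] meas-cmd [ 0.93 -0.35  1.65] rot err [-0.0026 -0.0009 -0.0005] F [ 0.5 -0.4  0.6] w 41.4 j [-0.23  0.5   0.85  1.82 -0.44  1.02  0.91]
travel [-0.002, -0.002, 0.062] turn [0.0036, -0.0001, 0.0045] rows min 1.5
```

Request:
{"op": "jog_arm", "data": {"rows": [{"travel":[-0.001,-0.001,0.015],"turn":[0.002,0,0.002],"grip":0.45},{"travel":[-0.0015,-0.002,0.032],"turn":[0.0036,0,0.004],"grip":0.45},{"travel":[-0.0015,-0.002,0.048],"turn":[0.0036,0,0.004],"grip":0.45},{"travel":[-0.0015,-0.002,0.06],"turn":[0.0036,0,0.004],"grip":0.45},{"travel":[-0.0015,-0.002,0.062],"turn":[0.0036,0,0.004],"grip":0.45}]}}

```text
t: 3.87
ee_pos: [513.1, -250.5, 87.1]
ee_rot: [-2.094, -2.336, 0.003]
ft_force: [-0.3, 0.3, 0.6]
grip_width: 0.451
```

Request:
{"op": "jog_arm", "data": {"newtons": 20, "rows": [{"travel":[0,0,0],"turn":[0,0,0],"grip":0.45},{"travel":[0,0,0],"turn":[0,0,0],"grip":0.3},{"travel":[0,0,0],"turn":[0,0,0],"grip":0.15},{"travel":[0,0,0],"turn":[0,0,0],"grip":0},{"travel":[0,0,0],"turn":[0,0,0],"grip":0}]}}

```text
t: 4.28
ee_pos: [514.0, -251.2, 89.0]
ee_rot: [-2.096, -2.338, 0.001]
ft_force: [-0.5, 0.9, 0.4]
grip_width: 0.206
```

```bash
python3 - <<'E'
from h import *
applied([-.0015,-.002,.062],[.0036,0,.004])
w=snapshot("wrist"); w=snapshot("wrist"); cv2.imwrite("pics/w4.png",w["img"]); np.save("w4.npy",w,allow_pickle=True)
print(cur()[0])
E
```

```text
t 4.28 cmd [ 513.6 -251.1   88.3] meas-cmd [ 0.39 -0.15  0.61] rot err [-0.001  -0.0003 -0.0001] F [-0.5  0.9  0.4] w 19.0 j [-0.18  0.58  0.79  1.88 -0.52  0.91  0.97]
[ 513.82472657 -251.1341366    88.67658714]
```

View pics/w4.png

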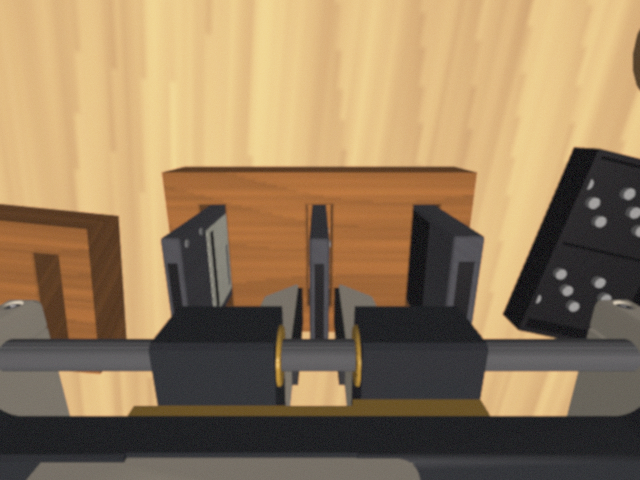

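Request:
{"op": "jog_arm", "data": {"newtons": 25, "rows": [{"travel":[0,0,0],"turn":[0,0,0],"grip":0},{"travel":[0,0,0],"turn":[0,0,0],"grip":0},{"travel":[0,0,0],"turn":[0,0,0],"grip":0},{"travel":[0,0,-0.01],"turn":[0,0,0],"grip":0},{"travel":[0,0,-0.025],"turn":[0,0,0],"grip":0}]}}

```text
t: 4.8
ee_pos: [512.8, -250.7, 113.0]
ee_rot: [-2.094, -2.335, 0.004]
ft_force: [-0.2, 0.3, 0.4]
grip_width: 0.005
```

Request:
{"op": "jog_arm", "data": {"rows": [{"travel":[0,0,-0.02],"turn":[0,0,0],"grip":0},{"travel":[0,0,-0.04],"turn":[0,0,0],"grip":0},{"travel":[0,0,-0.06],"turn":[0,0,0],"grip":0},{"travel":[0,0,-0.08],"turn":[0,0,0],"grip":0},{"travel":[0,0,-0.095],"turn":[0,0,0],"grip":0}]}}

```text
t: 5.22
ee_pos: [514.1, -251.7, 210.8]
ee_rot: [-2.097, -2.338, 0.001]
ft_force: [0.6, -0.1, -0.7]
grip_width: 0.005
```

```bash
python3 - <<'E'
from h import *
applied([0,0,-.025],[0,0,0])
applied([0,0,-.095],[0,0,0])
w=snapshot("wrist"); w=snapshot("wrist"); cv2.imwrite("pics/w5.png",w["img"]); np.save("w5.npy",w,allow_pickle=True)
# rack pocket1 from scene fit
print(place([560.8,43,-.0116],[[-70,0,0],[0,0,0]]))
go([490,36,225],down(-0.0116))
E
```

```text
t 5.22 cmd [ 513.7 -251.1  113.3] meas-cmd [ 0.41 -0.63 97.42] rot err [-0.0015 -0.0008  0.0006] F [ 0.6 -0.1 -0.7] w 0.5 j [-0.27  0.44  0.9   1.74 -0.38  1.14  0.86]
t 5.22 cmd [ 513.9 -251.2  208.3] meas-cmd [ 0.16 -0.57  2.42] rot err [-0.0015 -0.0008  0.0006] F [ 0.6 -0.1 -0.7] w 0.5 j [-0.27  0.44  0.9   1.74 -0.38  1.14  0.86]
[[490.80470955  43.81198179   0.        ]
 [560.8         43.           0.        ]]
travel [0.2881, 0.0074, -0.0164] turn [-0.0027, -0.0008, 0.1205] rows min 6.9
```

View pics/w5.png

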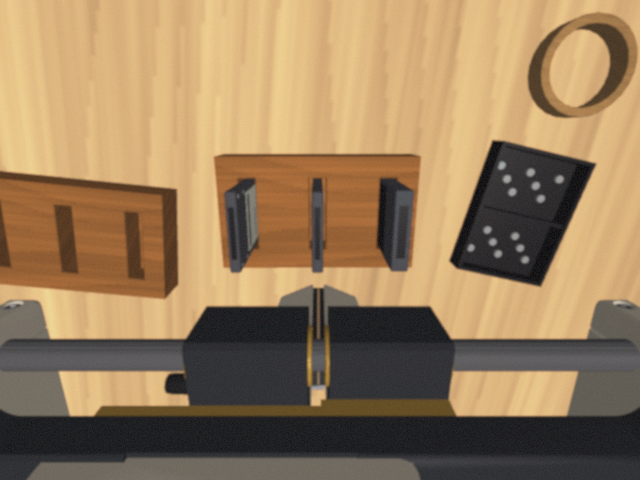

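```bash
python3 - <<'E'
from h import *
a=cv2.imread("pics/w4.png")[190:400,160:480]; b=cv2.imread("pics/w5.png")[140:400,210:430]
cv2.imwrite("pics/z1.png",cv2.resize(a,None,fx=2.5,fy=2.5,interpolation=cv2.INTER_CUBIC))
cv2.imwrite("pics/z2.png",cv2.resize(b,None,fx=2.3,fy=2.3,interpolation=cv2.INTER_CUBIC))
s=snapshot("side")["img"]; cv2.imwrite("pics/s5.png",s)
cv2.imwrite("pics/z3.png",cv2.resize(s[150:400,270:480],None,fx=2.4,fy=2.4))
E
```

```text
(no output)
```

View pics/z1.png

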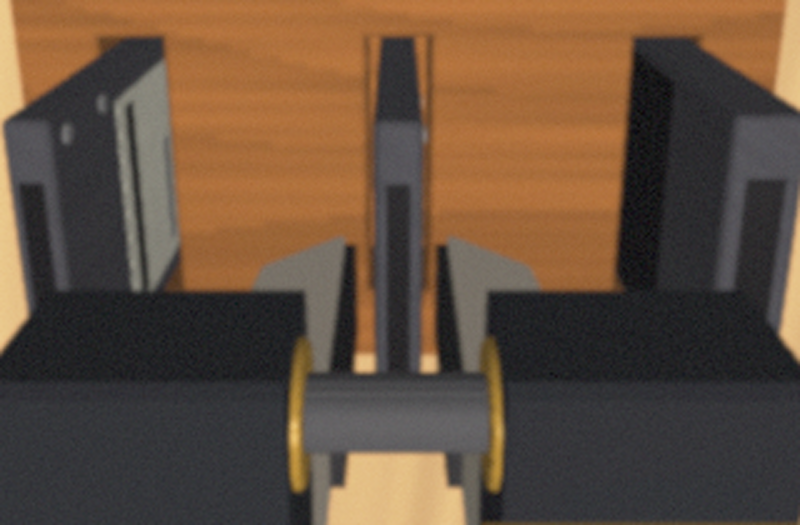

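View pics/z2.png

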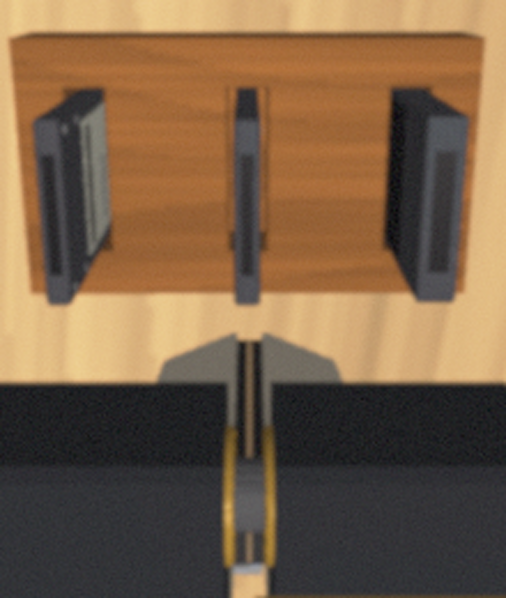

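View pics/z3.png

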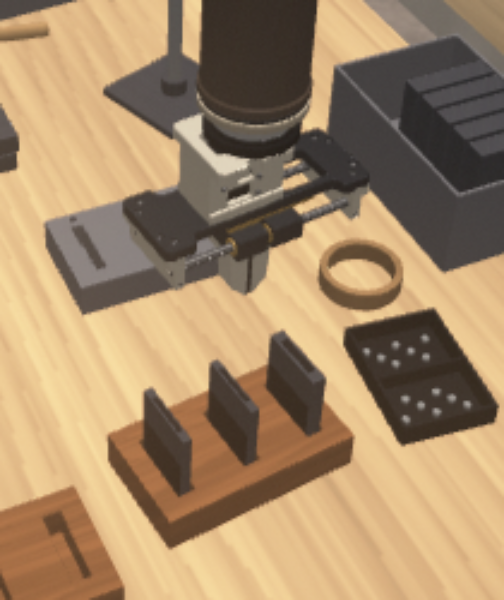

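```bash
python3 - <<'E'
from h import *
p,r,s=cur(); print(p,s["ee_rot"],s["grip_width"])
sd=snapshot("side"); sc=snapshot("scene"); cv2.imwrite("pics/sc5.png",sc["img"][180:360,150:400].repeat(3,0).repeat(3,1)) 
tip=p+r.apply([0,0,11])
print("tip side",proj(sd,tip),"scene",proj(sc,tip))
X=place([515.1,-251.6,.109],[[0,-35,110],[0,35,110],[-70,0,110]])
print(proj(sd,X),proj(sc,X))
E
```

```text
[ 514.48396864 -251.65030364  209.79089254] [-2.09720097e+00 -2.33880346e+00  1.27919641e-04] 0.001500813606243626
tip side [[368.91171292 280.52991414]] scene [[219.69886819 245.2026304 ]]
[[376.20154414 320.16028319]
 [358.71208082 299.03064352]
 [339.40045415 321.6565835 ]] [[210.49170373 274.4636036 ]
 [237.85604332 267.98220674]
 [218.76771025 253.08985322]]
```

View pics/sc5.png

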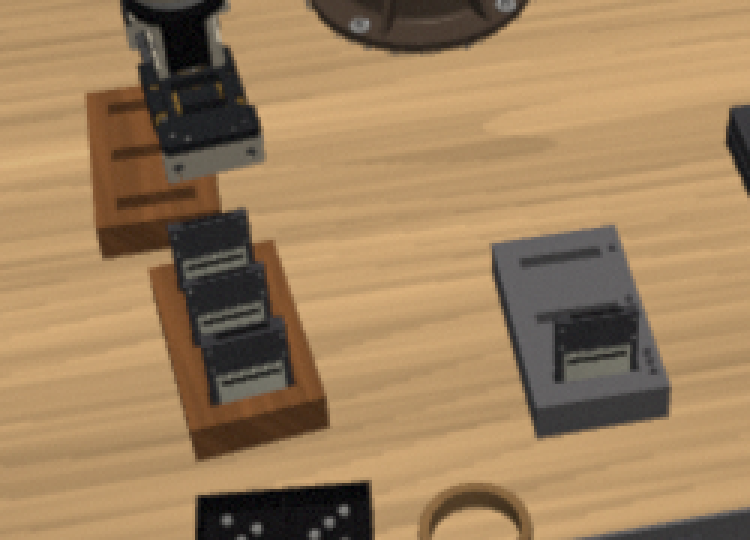

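```bash
python3 - <<'E'
from h import *
p,r,s=cur()
sd=snapshot("side"); im=sd["img"].copy()
x0,y0,k=300,200,5
c=cv2.resize(im[y0:y0+120,x0:x0+150],None,fx=k,fy=k,interpolation=cv2.INTER_CUBIC)
pts=np.r_[[p+r.apply([0,0,11]),p+r.apply([0,0,-8]),p+r.apply([0,0,-55])],place([515.1,-251.6,.109],[[a,b,z] for a in(-4.75,4.75) for b in (-35,35) for z in (110,40)]),place([515.1,-251.6,.109],[[-100,-57.5,40],[-100,57.5,40],[100,-57.5,40]])]
for u,v in proj(sd,pts): cv2.circle(c,(int((u-x0+.5)*k),int((v-y0+.5)*k)),4,(0,255,0),1)
cv2.imwrite("pics/z4.png",c)
E
```

```text
(no output)
```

View pics/z4.png

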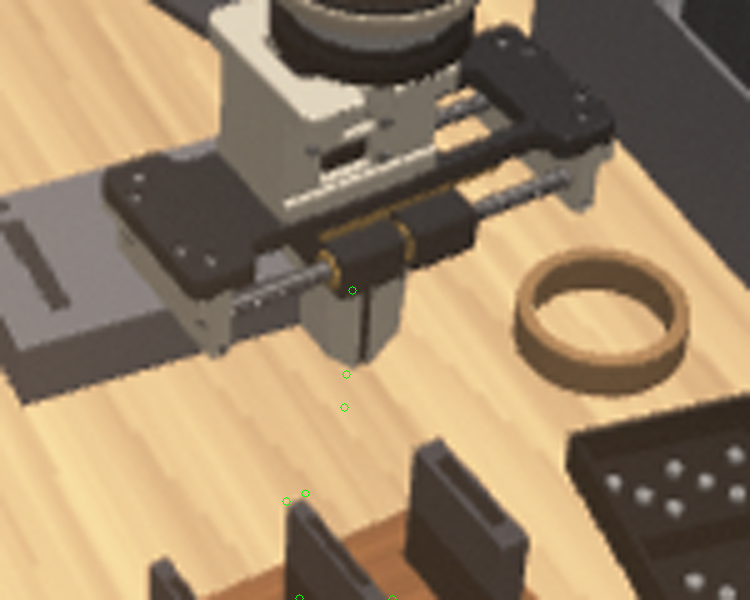

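```bash
python3 - <<'E'
from h import *
p,r,s=cur()
sd=snapshot("side"); w=snapshot("wrist")
for h in (9.5,0):
  f=lambda q: np.r_[(proj(sd,p+r.apply([q[0]-h,q[1],q[2]]))-[372.0,272.0]).ravel(),(proj(w,p+r.apply([q[0]+h,q[1],q[2]]))-[318.2,285.7]).ravel()]
  s_=least_squares(f,[0,0,0]); print(h,s_.x,f(s_.x))
c=cv2.resize(w["img"][270:400,240:400],None,fx=5,fy=5,interpolation=cv2.INTER_CUBIC)
for h in (-9.5,9.5):
  for z in (11,0,-8,-20):
    u,v=proj(w,p+r.apply([h,0,z]))[0]; cv2.circle(c,(int((u-240+.5)*5),int((v-270+.5)*5)),4,(0,255,0) if h>0 else (0,0,255),1)
cv2.imwrite("pics/z5.png",c)
E
```

```text
9.5 [  0.80308796   0.26879851 -22.30092859] [-0.54995044  0.10818053  0.12022146  0.06135105]
0 [ 4.09668879  0.72846707 -9.09732716] [-4.10709395  0.82971008  0.96292119  0.48140459]
```

View pics/z5.png

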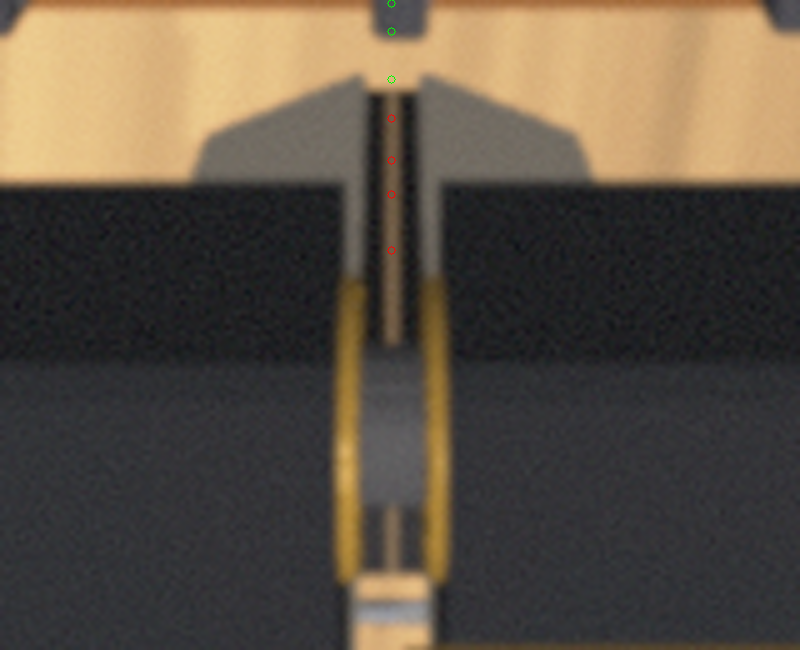

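The tool frame doesn't match the fingers. Side and wrist triangulation puts the fingertips at tool z = −22 mm, not +11, so the jaws closed just above the drive. I'll use the measured tip position and redo the grasp deeper.

Request:
{"op": "jog_arm", "data": {"rows": [{"travel":[0,0,0.01],"turn":[0,0,0],"grip":0.45},{"travel":[0,0,0.02],"turn":[0,0,0],"grip":0.45},{"travel":[0,0,0.03],"turn":[0,0,0],"grip":0.45},{"travel":[0,0,0.04],"turn":[0,0,0],"grip":0.45},{"travel":[0,0,0.05],"turn":[0,0,0],"grip":0.45}]}}

```text
t: 6.03
ee_pos: [513.4, -250.9, 156.7]
ee_rot: [-2.095, -2.336, 0.003]
ft_force: [0.1, 0.6, -0.8]
grip_width: 0.317
```

Request:
{"op": "jog_arm", "data": {"rows": [{"travel":[0,0,0.025],"turn":[0,0,0],"grip":0.45},{"travel":[0,0,0.05],"turn":[0,0,0],"grip":0.45},{"travel":[0,0,0.075],"turn":[0,0,0],"grip":0.45},{"travel":[0,0,0.09],"turn":[0,0,0],"grip":0.45},{"travel":[0,0,0.095],"turn":[0,0,0],"grip":0.45}]}}

```text
t: 6.45
ee_pos: [511.7, -250.2, 60.1]
ee_rot: [-2.093, -2.334, 0.005]
ft_force: [-0.2, -0.1, 0.2]
grip_width: 0.45
```

Request:
{"op": "jog_arm", "data": {"newtons": 25, "rows": [{"travel":[0,0,0],"turn":[0,0,0],"grip":0.4},{"travel":[0,0,0],"turn":[0,0,0],"grip":0.3},{"travel":[0,0,0],"turn":[0,0,0],"grip":0.15},{"travel":[0,0,0],"turn":[0,0,0],"grip":0},{"travel":[0,0,0],"turn":[0,0,0],"grip":0}]}}

```text
t: 6.87
ee_pos: [514.1, -251.3, 64.2]
ee_rot: [-2.096, -2.338, 0.001]
ft_force: [0.1, 0.1, 1.4]
grip_width: 0.163
```

Request:
{"op": "jog_arm", "data": {"newtons": 25, "rows": [{"travel":[0,0,0],"turn":[0,0,0],"grip":0},{"travel":[0,0,0],"turn":[0,0,0],"grip":0},{"travel":[0,0,0],"turn":[0,0,0],"grip":0},{"travel":[0,0,0],"turn":[0,0,0],"grip":0},{"travel":[0,0,0],"turn":[0,0,0],"grip":0}]}}

```text
t: 7.28
ee_pos: [514.1, -251.2, 64.0]
ee_rot: [-2.096, -2.338, 0.001]
ft_force: [-0.6, 1.0, 7.0]
grip_width: 0.099
```

```bash
python3 - <<'E'
from h import *
applied([0,0,.145],[0,0,0])
w=snapshot("wrist"); cv2.imwrite("pics/w6.png",w["img"])
E
```

```text
t 7.28 cmd [ 513.5 -251.1   63.3] meas-cmd [ 0.52 -0.1   0.64] rot err [-0.0012 -0.0002 -0.0001] F [-0.6  1.   7. ] w 9.1 j [-0.16  0.61  0.77  1.9  -0.55  0.86  1.  ]
```

View pics/w6.png

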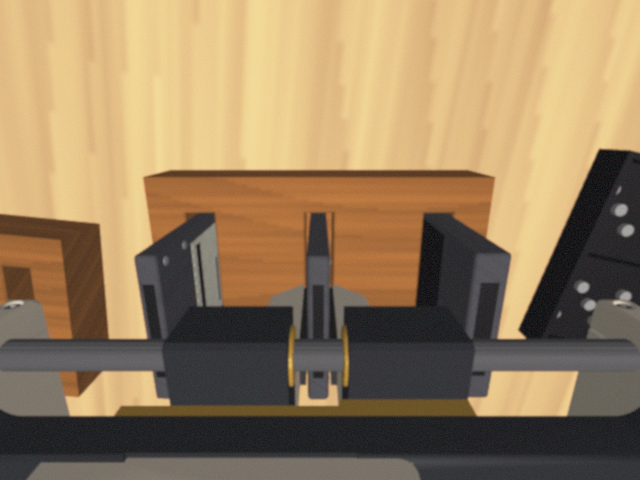

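Request:
{"op": "jog_arm", "data": {"rows": [{"travel":[0,0,-0.01],"turn":[0,0,0],"grip":0},{"travel":[0,0,-0.035],"turn":[0,0,0],"grip":0},{"travel":[0,0,-0.065],"turn":[0,0,0],"grip":0},{"travel":[0,0,-0.095],"turn":[0,0,0],"grip":0},{"travel":[0,0,-0.125],"turn":[0,0,0],"grip":0}]}}

```text
t: 7.75
ee_pos: [513.2, -251.3, 190.1]
ee_rot: [-2.096, -2.336, 0.003]
ft_force: [0.4, -0.5, -1.6]
grip_width: 0.103
```

```bash
python3 - <<'E'
from h import *
applied([0,0,-.125],[0,0,0])
go([490.8,-15,190],down(-0.0116))
E
```

```text
t 7.75 cmd [ 513.9 -251.2  188.3] meas-cmd [-0.66 -0.12  1.73] rot err [ 0.0008 -0.0001  0.0007] F [ 0.4 -0.5 -1.6] w 9.5 j [-0.26  0.46  0.89  1.77 -0.4   1.1   0.88]
travel [0.2373, 0.0027, -0.0014] turn [-0.0027, -0.0008, 0.1205] rows min 5.7
```

Request:
{"op": "jog_arm", "data": {"rows": [{"travel":[0.02,0,0],"turn":[0,0,0.02],"grip":0},{"travel":[0.055,0.001,0],"turn":[0,0,0.05],"grip":0},{"travel":[0.09,0.001,0],"turn":[-0.001,0,0.08],"grip":0},{"travel":[0.125,0.002,-0.001],"turn":[-0.002,0,0.1],"grip":0},{"travel":[0.16,0.002,-0.001],"turn":[-0.0027,0,0.12],"grip":0}]}}

```text
t: 8.17
ee_pos: [498.0, -90.6, 190.0]
ee_rot: [-2.235, -2.207, -0.002]
ft_force: [0.6, 0.3, -1.5]
grip_width: 0.098
```

Request:
{"op": "jog_arm", "data": {"rows": [{"travel":[0.025,0.009,0],"turn":[0,0,0],"grip":0},{"travel":[0.05,0.009,0],"turn":[0,0,0],"grip":0},{"travel":[0.068,0.009,0],"turn":[0,0,0],"grip":0},{"travel":[0.075,0.009,0],"turn":[0,0,0],"grip":0},{"travel":[0.077,0.009,0],"turn":[0,0,0],"grip":0}]}}

```text
t: 8.58
ee_pos: [508.2, -13.6, 189.7]
ee_rot: [-2.23, -2.211, -0.001]
ft_force: [0.2, 0.4, -1.0]
grip_width: 0.1
```

```bash
python3 - <<'E'
from h import *
applied([.16,.002,-.001],[-.0027,0,.12]);applied([.077,.009,0],[0,0,0])
for i in range(8): w=snapshot("wrist")
np.save("w7.npy",w,allow_pickle=True); cv2.imwrite("pics/w7.png",w["img"]); applied([0,0,0],[0,0,0])
E
```

```text
t 8.58 cmd [498.5 -91.9 189.5] meas-cmd [ 9.73 78.24  0.23] rot err [ 0.0002  0.0003 -0.0025] F [ 0.2  0.4 -1. ] w 9.2 j [-0.81  0.36  0.98  1.92 -0.34  1.04  0.31]
t 8.58 cmd [508.3 -15.  189.6] meas-cmd [-0.12  1.35  0.17] rot err [ 0.0002  0.0003 -0.0025] F [ 0.2  0.4 -1. ] w 9.2 j [-0.81  0.36  0.98  1.92 -0.34  1.04  0.31]
t 8.98 cmd [508.3 -15.  189.6] meas-cmd [-0.05 -1.06  0.06] rot err [-0.0001 -0.0001  0.0018] F [-0.3  0.2 -1.3] w 9.1 j [-0.81  0.36  0.98  1.92 -0.34  1.04  0.31]
```

View pics/w7.png

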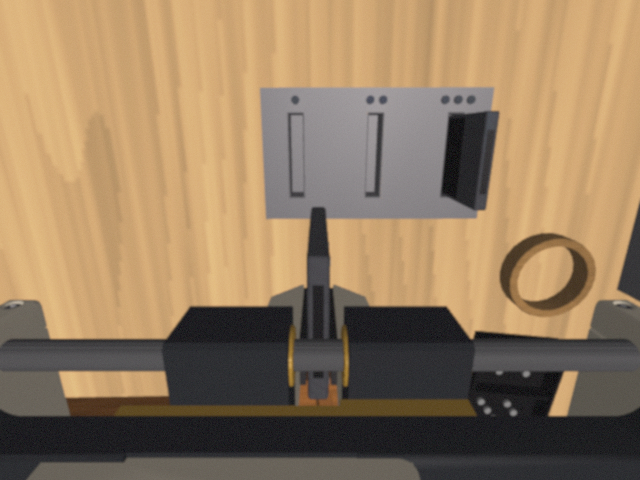

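```bash
python3 - <<'E'
from h import *
w=np.load("w7.npy",allow_pickle=True).item()
cv2.imwrite("pics/z7.png",cv2.resize(w["img"][80:225,255:505],None,fx=3.2,fy=3.2,interpolation=cv2.INTER_CUBIC))
cv2.imwrite("pics/z7b.png",cv2.resize(w["img"][195:300,270:370],None,fx=5,fy=5,interpolation=cv2.INTER_CUBIC))
E
```

```text
(no output)
```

View pics/z7.png

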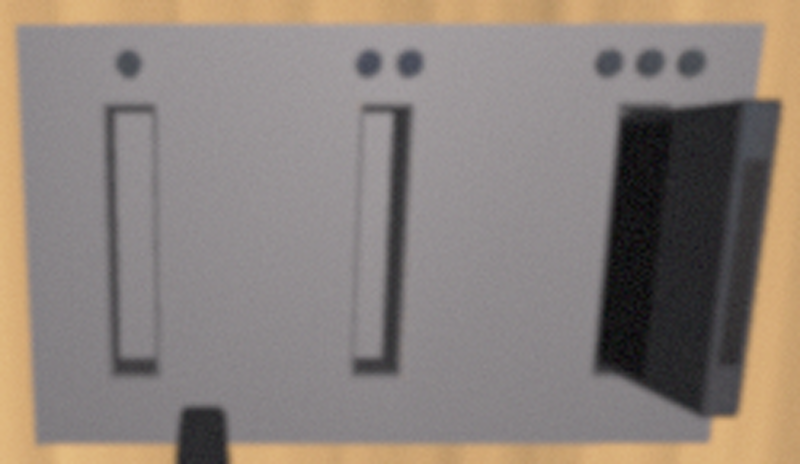

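View pics/z7b.png

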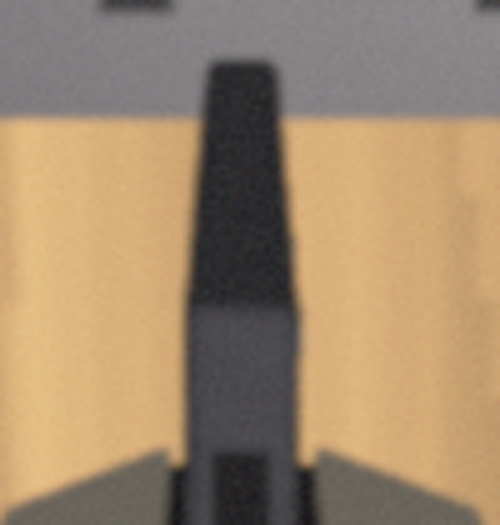

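```bash
cat >> h.py <<'E'
def drive_fit(w,p,r,P,tz=54,th=9.5):
    """P: px of +x(tool) end face corners: bottom(-y,+y), top(-y,+y). drive in tool frame."""
    P=np.array(P)
    def f(q):
        tx,ty,a,b=q
        L=np.array([[35,-th/2,0],[35,th/2,0],[35,-th/2,-100],[35,th/2,-100]])
        X=Rn.from_rotvec([a,b,0]).apply(L)+[tx,ty,tz]
        return (proj(w,p+r.apply(X))-P).ravel()
    s=least_squares(f,[0,0,0,0]); print("drive tx,ty,a,b",s.x.round(4),"res",f(s.x).round(2)); return s.x
def rack_fit(w,P,L,x0=(560.8,43,-.0116)):
    P=np.array(P); f=lambda p:(proj(w,place(p,L))-P).ravel()
    r=least_squares(f,x0,loss="soft_l1"); print("rack",r.x.round(4),"res",f(r.x).round(2)); return r.x
E
python3 - <<'E'
from h import *
w=np.load("w7.npy",allow_pickle=True).item(); p,r,s=cur(); print(p)
q=lambda a,b:(a/3.2+255-.34,b/3.2+80-.34)
P=[q(*t) for t in [(18,25),(765,24),(37,442),(710,441),(106,106),(156,106),(114,374),(158,374),(362,104),(412,104),(352,374),(399,374)]]
L=[[-100,57.5,40],[100,57.5,40],[-100,-57.5,40],[100,-57.5,40]]
for c in(-70,0): L+=[[c-6.25,36.5,40],[c+6.25,36.5,40],[c-6.25,-36.5,40],[c+6.25,-36.5,40]]
R=rack_fit(w,P,L)
d=lambda a,b:(a/5+270-.4,b/5+195-.4)
D=drive_fit(w,p,r,[d(208,65),d(276,65),d(188,305),d(298,305)])
print("pockets",place(R,[[-70,0,0],[0,0,0]]))
E
```

```text
[508.26645637 -16.04735512 189.61870139]
rack [ 5.596996e+02  4.345790e+01 -1.060000e-02] res [-0.34 -0.47  0.27 -0.61 -0.16  0.41 -0.22  0.32  0.61  0.29 -0.69  0.26
  0.2  -0.32 -0.16 -0.34  0.86  0.76 -0.43  0.73  0.8  -0.46 -0.5  -0.49]
drive tx,ty,a,b [-2.5073e+00  1.2150e-01  3.0000e-04 -1.2600e-02] res [-0.27  0.02  0.27  0.02 -0.78 -0.    0.78 -0.  ]
pockets [[489.7035518   44.20293743   0.        ]
 [559.69958723  43.45793816   0.        ]]
```

```bash
python3 - <<'E'
from h import *
p,r,s=cur()
go([489.6,46.3,130],down(-0.0106),(p,r))
go([489.6,46.3,108],down(-0.0106),(p,r))
E
```

```text
travel [0.0621, -0.0195, 0.0597] turn [0.0001, -0.0007, -0.0022] rows min 2.1
travel [0.062, -0.0195, 0.0817] turn [0.0001, -0.0007, -0.0022] rows min 2.5
```

Request:
{"op": "jog_arm", "data": {"rows": [{"travel":[0.02,-0.006,0.008],"turn":[0,0,0],"grip":0},{"travel":[0.04,-0.013,0.025],"turn":[0,0,-0.001],"grip":0},{"travel":[0.062,-0.0195,0.045],"turn":[0,-0.0007,-0.002],"grip":0},{"travel":[0.062,-0.0195,0.065],"turn":[0,-0.0007,-0.002],"grip":0},{"travel":[0.062,-0.0195,0.081],"turn":[0,-0.0007,-0.002],"grip":0}]}}

```text
t: 9.4
ee_pos: [488.8, 48.6, 107.3]
ee_rot: [-2.228, -2.213, 0.001]
ft_force: [1.1, 0.3, -0.3]
grip_width: 0.1
```

```bash
python3 - <<'E'
from h import *
applied([.062,-.0195,.081],[0,-.0007,-.002])
for i in range(7): w=snapshot("wrist")
np.save("w8.npy",w,allow_pickle=True); cv2.imwrite("pics/w8.png",w["img"]); applied([0,0,0],[0,0,0])
sd=snapshot("side")
cv2.imwrite("pics/sd8.png",cv2.resize(sd["img"][150:300,270:400],None,fx=4,fy=4,interpolation=cv2.INTER_CUBIC))
E
```

```text
t 9.4 cmd [489.5  47.3 108.6] meas-cmd [-0.69  1.31 -1.33] rot err [ 0.0009  0.0003 -0.0024] F [ 1.1  0.3 -0.3] w 9.2 j [-0.86  0.44  0.89  2.06 -0.46  0.85  0.28]
t 9.75 cmd [489.5  47.3 108.6] meas-cmd [ 0.9  -0.4   1.06] rot err [-0.0018  0.0005  0.0008] F [ 0.1 -0.3 -1.2] w 9.4 j [-0.86  0.44  0.9   2.06 -0.45  0.85  0.28]
```

View pics/w8.png

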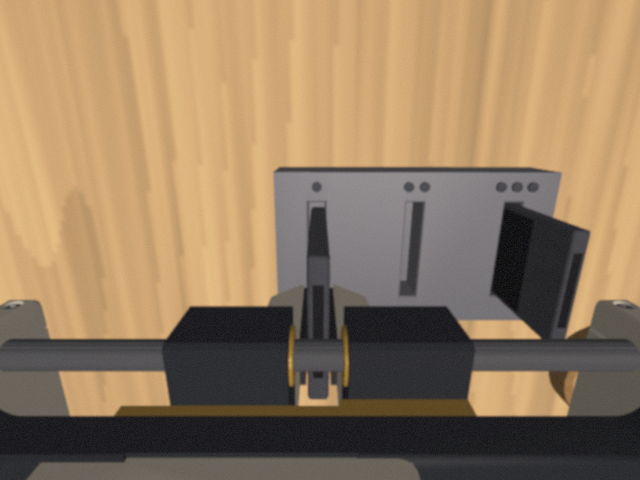

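View pics/sd8.png

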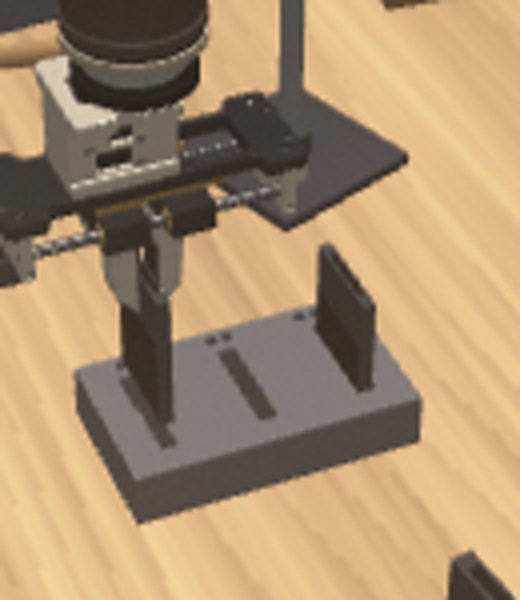

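```bash
python3 - <<'E'
from h import *
w=np.load("w8.npy",allow_pickle=True).item()
cv2.imwrite("pics/z8.png",cv2.resize(w["img"][160:325,265:435],None,fx=4,fy=4,interpolation=cv2.INTER_CUBIC))
E
```

```text
(no output)
```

View pics/z8.png

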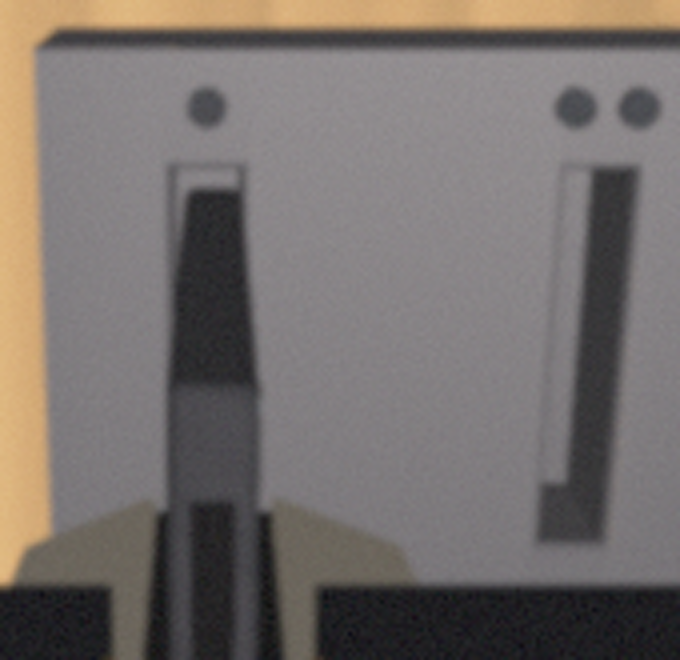

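```bash
python3 - <<'E'
from h import *
w=np.load("w8.npy",allow_pickle=True).item(); p,r,s=cur(); print(p)
q=lambda a,b:(a/4+265-.37,b/4+160-.37)
P=[q(*t) for t in [(38,47),(168,163),(247,163),(563,165),(641,165),(537,543),(606,543)]]
L=[[-100,57.5,40],[-76.25,36.5,40],[-63.75,36.5,40],[-6.25,36.5,40],[6.25,36.5,40],[-6.25,-36.5,40],[6.25,-36.5,40]]
R=rack_fit(w,P,L); pk=place(R,[[-70,0,0]])[0]; print(pk)
D=drive_fit(w,p,r,[q(186,190),q(241,190),q(169,383),q(259,383)])
b=p+r.apply([D[0],D[1],54]); print("bottom",b,"need shift world",pk-b)
for t in [(186,190),(241,190)]: print(onplane(w,q(*t),p[2]-54))
print(place(R,[[-70,36.5,40]]))
go(np.r_[p[:2]+(pk-b)[:2],p[2]],down(R[2]),(p,r))
E
```

```text
[490.32389618  47.02716408 109.57154911]
rack [ 5.597991e+02  4.374660e+01 -1.290000e-02] res [-0.36 -0.6   1.57  0.49 -0.59  0.55  1.26  0.29 -0.68  0.35  0.38 -0.75
 -0.71 -0.71]
[489.80500207  44.65176948   0.        ]
drive tx,ty,a,b [-2.2669e+00  2.1830e-01  2.0000e-04 -1.0600e-02] res [-0.2   0.01  0.2   0.01 -0.54 -0.    0.54 -0.  ]
bottom [490.61227885  44.79496729  55.57043296] need shift world [ -0.80727678  -0.14319781 -55.57043296]
[486.34425064  79.91872107  55.57154911]
[495.55768097  79.8276181   55.57154911]
[[490.27697447  81.14871787  40.        ]]
travel [-0.0002, -0.0008, -0.0] turn [0.0017, -0.0007, 0.0033] rows min 0.0
```

Request:
{"op": "jog_arm", "data": {"rows": [{"travel":[0,-0.001,0],"turn":[0.0017,0,0.001],"grip":0},{"travel":[0,-0.001,0.004],"turn":[0.0017,0,0.001],"grip":0},{"travel":[0,-0.001,0.009],"turn":[0.0017,0,0.001],"grip":0},{"travel":[0,-0.001,0.014],"turn":[0.0017,0,0.001],"grip":0},{"travel":[0,-0.001,0.019],"turn":[0.0017,0,0.001],"grip":0}]}}

```text
t: 10.22
ee_pos: [489.8, 45.7, 90.2]
ee_rot: [2.232, 2.209, -0.001]
ft_force: [-3.7, -11.8, 29.6]
grip_width: 0.098
```

```bash
python3 - <<'E'
from h import *
applied([0,-.001,.019],[.0017,0,.001])
for i in range(3): w=snapshot("wrist")
applied([0,0,0],[0,0,0])
cv2.imwrite("pics/z9.png",cv2.resize(w["img"][160:325,245:435],None,fx=4,fy=4,interpolation=cv2.INTER_CUBIC))
E
```

```text
t 10.22 cmd [488.5  47.3  89.6] meas-cmd [ 1.31 -1.59  0.56] rot err [-0.0025 -0.0013  0.0007] F [ -3.7 -11.8  29.6] w 9.0 j [-0.84  0.46  0.87  2.08 -0.49  0.81  0.31]
t 10.37 cmd [488.5  47.3  89.6] meas-cmd [ 0.73 -1.87  0.41] rot err [-0.0013 -0.0013  0.0017] F [-2.3 -6.3 14.1] w 9.1 j [-0.84  0.46  0.87  2.08 -0.49  0.81  0.31]
```

View pics/z9.png

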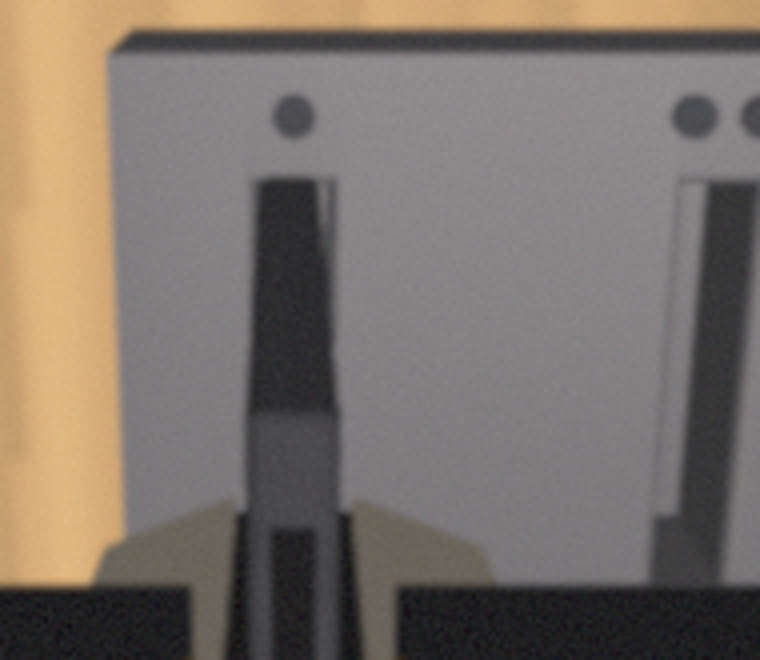

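Request:
{"op": "jog_arm", "data": {"rows": [{"travel":[0,0,-0.004],"turn":[0,0,0],"grip":0},{"travel":[-0.001,0.0005,-0.008],"turn":[0,0,0],"grip":0},{"travel":[-0.002,0.0005,-0.01],"turn":[0,0,0],"grip":0},{"travel":[-0.002,0.0005,-0.01],"turn":[0,0,0],"grip":0},{"travel":[-0.002,0.0005,-0.01],"turn":[0,0,0],"grip":0}]}}

```text
t: 10.78
ee_pos: [489.0, 45.4, 99.5]
ee_rot: [-2.231, -2.209, 0.001]
ft_force: [0.9, 0.5, -1.5]
grip_width: 0.107
```

```bash
python3 - <<'E'
from h import *
applied([-.002,.0005,-.01],[0,0,0])
for i in range(2): w=snapshot("wrist")
np.save("w10.npy",w,allow_pickle=True)
applied([0,0,0],[0,0,0])
cv2.imwrite("pics/z10.png",cv2.resize(w["img"][160:325,245:435],None,fx=4,fy=4,interpolation=cv2.INTER_CUBIC))
E
```

```text
t 10.78 cmd [489.   45.3  99.6] meas-cmd [-0.02  0.15 -0.07] rot err [-0.0001  0.0002 -0.0002] F [ 0.9  0.5 -1.5] w 9.8 j [-0.85  0.45  0.88  2.07 -0.47  0.84  0.3 ]
t 10.88 cmd [489.   45.3  99.6] meas-cmd [-0.15  0.17 -0.18] rot err [ 0.0002  0.0001 -0.0003] F [-0.9 -0.4 -1.7] w 9.5 j [-0.85  0.45  0.88  2.07 -0.47  0.84  0.3 ]
```

View pics/z10.png

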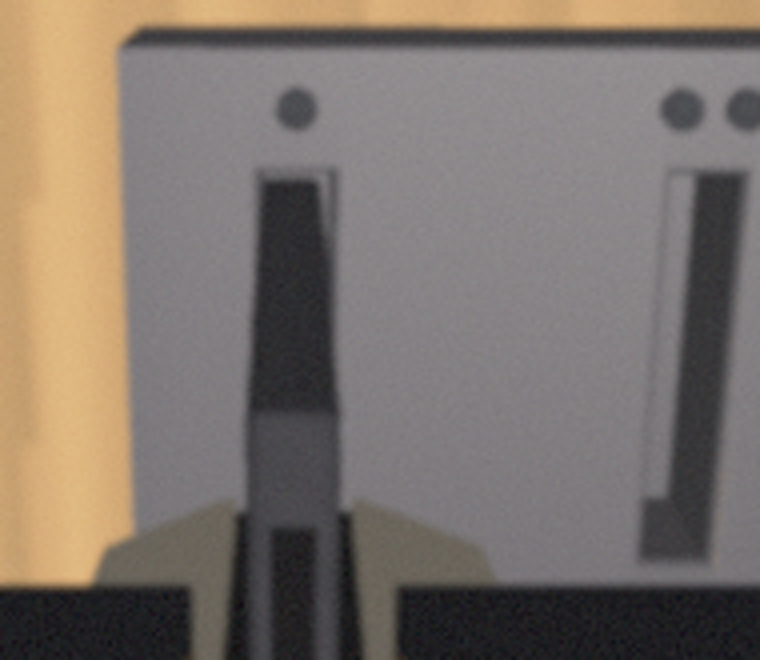

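```bash
python3 - <<'E'
from h import *
w=np.load("w10.npy",allow_pickle=True).item()
w8=np.load("w8.npy",allow_pickle=True).item()
a=np.hstack([cv2.resize(x["img"][240:410,280:360],None,fx=3.5,fy=3.5,interpolation=cv2.INTER_CUBIC) for x in (w8,w)])
cv2.imwrite("pics/z10b.png",a)
sd=snapshot("side"); cv2.imwrite("pics/sd10.png",cv2.resize(sd["img"][180:270,285:375],None,fx=6,fy=6,interpolation=cv2.INTER_CUBIC))
E
```

```text
(no output)
```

View pics/z10b.png

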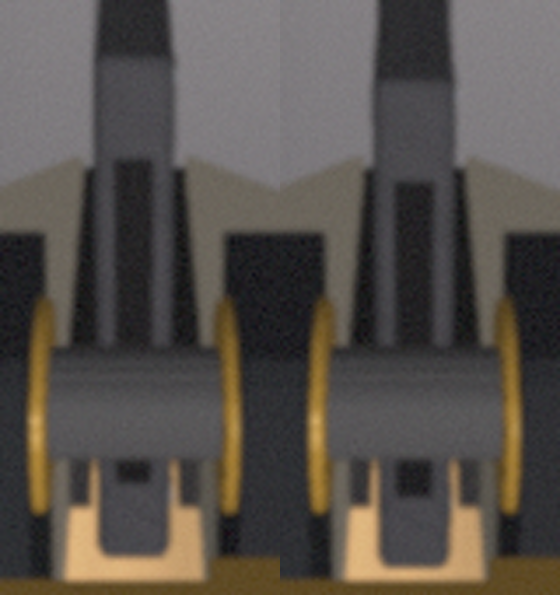

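View pics/sd10.png

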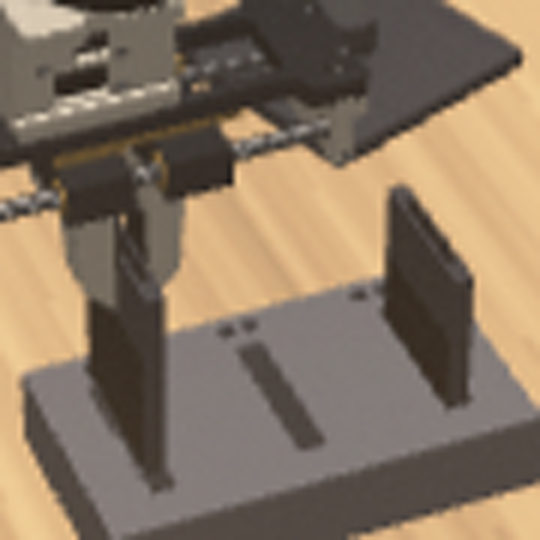

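```bash
cat >> h.py <<'E'
def pitch_fit(w,p,r,vb,vt,vr,verbose=True):
    """v of: front-bottom edge, front-top edge, rear-top edge -> tx,tz,b (tool frame; bottom centre)"""
    def f(q):
        X=Rn.from_rotvec([0,q[2],0]).apply([[35,0,0],[35,0,-100],[-35,0,-100]])+[q[0],0,q[1]]
        return proj(w,p+r.apply(X))[:,1]-[vb,vt,vr]
    s=least_squares(f,[0,54,0]); print("tx,tz,b",s.x.round(3),f(s.x).round(2)); return s.x
E
python3 - <<'E'
from h import *
w=np.load("w8.npy",allow_pickle=True).item()
p8=np.array([490.32,47.03,109.57]); r=down(-.0116)
pitch_fit(w,p8,r,207.1,256,397.6)
w=np.load("w10.npy",allow_pickle=True).item(); p,r,s=cur()
pitch_fit(w,p,r,205,262.2,400.6)
E
```

```text
tx,tz,b [-2.5920e+00  5.6075e+01 -4.0000e-03] [-0. -0. -0.]
tx,tz,b [-2.5200e-01  5.4743e+01  3.3000e-02] [ 0. -0. -0.]
```

```bash
python3 - <<'E'
from h import *
w=np.load("w10.npy",allow_pickle=True).item(); p,r,s=cur()
q=lambda a,b:(a/4+245-.37,b/4+160-.37)
print("pocket edge",onplane(w,q(260,172),40),onplane(w,q(338,172),40),"p2",onplane(w,q(670,172),40),onplane(w,q(747,172),40),onplane(w,q(640,560),40),onplane(w,q(712,560),40))
for z in (44,46,48): print("drive",onplane(w,q(260,181),z),onplane(w,q(318,181),z))
sd=snapshot("side")
# side view: overlay predicted drive front edges
E
```

```text
pocket edge [483.52958305  80.71622118  40.        ] [496.8428208   80.59858525  40.        ] p2 [553.48494733  80.09809473  40.        ] [566.61616635  79.98206712  40.        ] [553.03075932   7.04630667  40.        ] [566.4162302    6.93407271  40.        ]
drive [483.61266435  79.96135597  44.        ] [493.36661848  79.87526375  44.        ]
drive [483.66679413  80.36287178  46.        ] [493.33831372  80.27750716  46.        ]
drive [483.7209239  80.7643876  48.       ] [493.31000897  80.67975058  48.        ]
```

Request:
{"op": "jog_arm", "data": {"rows": [{"travel":[0.0004,0.0014,0],"turn":[0,-0.033,0],"grip":0},{"travel":[0.0004,0.0014,0],"turn":[0,-0.033,0],"grip":0},{"travel":[0.0004,0.0014,0],"turn":[0,-0.033,0],"grip":0},{"travel":[0.0004,0.0014,0],"turn":[0,-0.033,0],"grip":0},{"travel":[0.0004,0.0014,0],"turn":[0,-0.033,0],"grip":0}]}}

```text
t: 11.4
ee_pos: [490.3, 45.5, 99.6]
ee_rot: [2.218, 2.195, -0.038]
ft_force: [-0.7, 1.0, -0.4]
grip_width: 0.103
```

```bash
python3 - <<'E'
from h import *
applied([.0004,.0014,0],[0,-.033,0])
w=snapshot("wrist")
np.save("w11.npy",w,allow_pickle=True)
applied([0,0,0],[0,0,0])
cv2.imwrite("pics/z11.png",cv2.resize(w["img"][160:325,245:435],None,fx=4,fy=4,interpolation=cv2.INTER_CUBIC))
E
```

```text
t 11.4 cmd [490.4  45.7  99.6] meas-cmd [-0.13 -0.22 -0.02] rot err [0.0001 0.0005 0.0004] F [-0.7  1.  -0.4] w 9.5 j [-0.88  0.46  0.9   2.06 -0.44  0.83  0.26]
t 11.45 cmd [490.4  45.7  99.6] meas-cmd [-0.11 -0.25  0.01] rot err [0.     0.0005 0.0005] F [ 0.7 -0.6 -0.4] w 9.2 j [-0.88  0.46  0.9   2.06 -0.44  0.83  0.26]
```

View pics/z11.png

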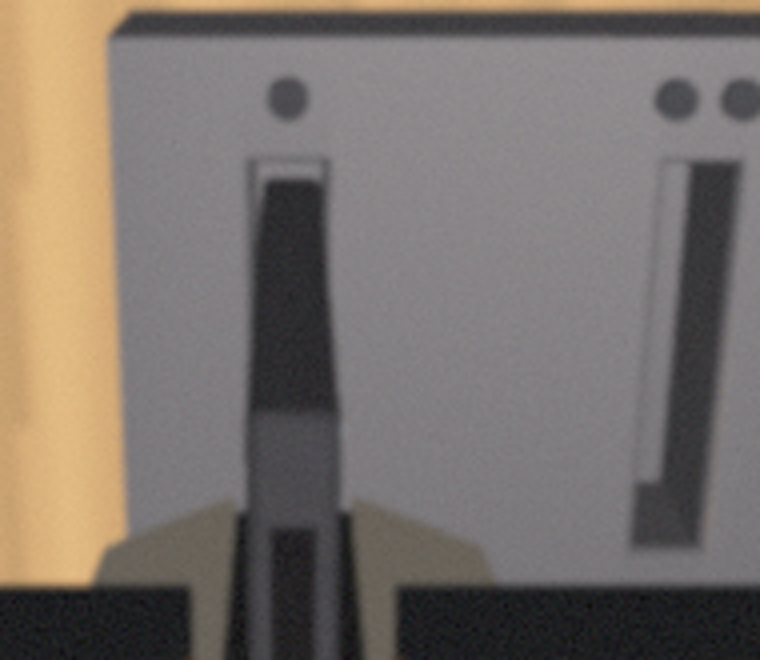

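```bash
python3 - <<'E'
from h import *
w=np.load("w11.npy",allow_pickle=True).item(); p,r,s=cur()
q=lambda a,b:(a/4+245-.37,b/4+160-.37)
print("pocket edge",onplane(w,q(248,159),40),onplane(w,q(330,159),40),"p2",onplane(w,q(660,161),40),onplane(w,q(742,161),40),onplane(w,q(630,548),40),onplane(w,q(702,548),40))
for z in (44,45,46): print("drive",onplane(w,q(262,181),z),onplane(w,q(323,181),z))
pitch_fit(w,p,r,205,262.2,400.6)
E
```

```text
pocket edge [482.97697584  81.20449247  40.        ] [496.8741091   81.07341211  40.        ] p2 [552.80486445  80.20138016  40.        ] [566.69727408  80.07037219  40.        ] [552.74210852   6.80731594  40.        ] [566.16693651   6.68644751  40.        ]
drive [485.38957799  78.31364568  44.        ] [495.60694034  78.21749983  44.        ]
drive [485.41573395  78.54857147  45.        ] [495.58943829  78.45283645  45.        ]
drive [485.44188992  78.78349726  46.        ] [495.57193624  78.68817306  46.        ]
tx,tz,b [-2.6800e-01  5.4789e+01  3.2000e-02] [0. 0. 0.]
```

Request:
{"op": "jog_arm", "data": {"rows": [{"travel":[0.0004,-0.0006,0],"turn":[0,0,0],"grip":0},{"travel":[0.0005,-0.0006,0.003],"turn":[0,0,0],"grip":0},{"travel":[0.0006,-0.0006,0.006],"turn":[0,0,0],"grip":0},{"travel":[0.0007,-0.0006,0.009],"turn":[0,0,0],"grip":0},{"travel":[0.0008,-0.0006,0.012],"turn":[0,0,0],"grip":0}]}}

```text
t: 11.87
ee_pos: [489.7, 45.9, 87.2]
ee_rot: [2.217, 2.194, -0.039]
ft_force: [-0.4, -0.2, -0.9]
grip_width: 0.098
```

No contact at 7 mm below the mouth, so I'll keep going down.

Request:
{"op": "jog_arm", "data": {"rows": [{"travel":[0.00013,0,0.004],"turn":[0,0,0],"grip":0},{"travel":[0.00026,0,0.008],"turn":[0,0,0],"grip":0},{"travel":[0.0004,0,0.012],"turn":[0,0,0],"grip":0},{"travel":[0.0005,0,0.016],"turn":[0,0,0],"grip":0},{"travel":[0.0006,0,0.018],"turn":[0,0,0],"grip":0}]}}

```text
t: 12.28
ee_pos: [489.5, 46.0, 68.9]
ee_rot: [2.217, 2.195, -0.039]
ft_force: [0.1, -1.3, -0.4]
grip_width: 0.102
```

```bash
python3 - <<'E'
from h import *
applied([.0008,-.0006,.012],[0,0,0]);applied([.0006,0,.018],[0,0,0])
E
```

```text
t 12.28 cmd [489.8  46.1  87.6] meas-cmd [ -0.27  -0.12 -18.65] rot err [ 0.0005 -0.0003  0.0001] F [ 0.1 -1.3 -0.4] w 9.4 j [-0.84  0.51  0.85  2.09 -0.5   0.77  0.3 ]
t 12.28 cmd [489.8  46.1  69.6] meas-cmd [-0.24 -0.13 -0.64] rot err [ 0.0005 -0.0003  0.0001] F [ 0.1 -1.3 -0.4] w 9.4 j [-0.84  0.51  0.85  2.09 -0.5   0.77  0.3 ]
```

Request:
{"op": "jog_arm", "data": {"rows": [{"travel":[0,0,0.002],"turn":[0,0,0],"grip":0},{"travel":[0.0001,0,0.0035],"turn":[0,0,0],"grip":0},{"travel":[0.0001,0,0.0045],"turn":[0,0,0],"grip":0},{"travel":[0.0001,0,0.0045],"turn":[0,0,0],"grip":0},{"travel":[0.0001,0,0.0045],"turn":[0,0,0],"grip":0}]}}

```text
t: 12.7
ee_pos: [489.7, 46.0, 65.0]
ee_rot: [2.217, 2.195, -0.038]
ft_force: [-0.8, -1.7, -1.4]
grip_width: 0.103
```

Request:
{"op": "jog_arm", "data": {"rows": [{"travel":[0,0,0.001],"turn":[0,0,0],"grip":0},{"travel":[0,0,0.002],"turn":[0,0,0],"grip":0},{"travel":[0,0,0.0025],"turn":[0,0,0],"grip":0},{"travel":[0,0,0.0025],"turn":[0,0,0],"grip":0},{"travel":[0,0,0.0025],"turn":[0,0,0],"grip":0}]}}

```text
t: 13.12
ee_pos: [489.9, 46.0, 62.6]
ee_rot: [2.217, 2.195, -0.038]
ft_force: [0.2, -1.1, 0.5]
grip_width: 0.104
```

Request:
{"op": "jog_arm", "data": {"rows": [{"travel":[0,0,0.001],"turn":[0,0,0],"grip":0},{"travel":[0,0,0.002],"turn":[0,0,0],"grip":0},{"travel":[0,0,0.0025],"turn":[0,0,0],"grip":0},{"travel":[0,0,0.0025],"turn":[0,0,0],"grip":0},{"travel":[0,0,0.0025],"turn":[0,0,0],"grip":0}]}}

```text
t: 13.53
ee_pos: [491.2, 46.6, 61.9]
ee_rot: [2.217, 2.195, -0.033]
ft_force: [-5.1, 3.0, 31.4]
grip_width: 0.106
```

```bash
python3 - <<'E'
from h import *
applied([.0001,0,.0095],[0,0,0])
sd=snapshot("side"); cv2.imwrite("pics/sd12.png",cv2.resize(sd["img"][180:290,285:385],None,fx=5,fy=5,interpolation=cv2.INTER_CUBIC))
E
```

```text
t 13.53 cmd [489.7  45.9  60.1] meas-cmd [1.47 0.68 1.87] rot err [-0.0024  0.0026 -0.    ] F [-5.1  3.  31.4] w 9.7 j [-0.83  0.52  0.83  2.09 -0.52  0.75  0.32]
```

View pics/sd12.png

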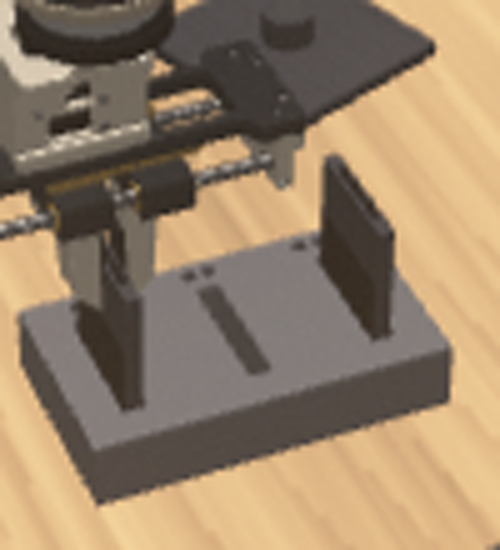

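Request:
{"op": "jog_arm", "data": {"rows": [{"travel":[0,0,-0.0018],"turn":[0,0,0],"grip":0},{"travel":[0,0,-0.0018],"turn":[0,0,0],"grip":0.1},{"travel":[0,0,-0.0018],"turn":[0,0,0],"grip":0.25},{"travel":[0,0,-0.0018],"turn":[0,0,0],"grip":0.4},{"travel":[0,0,-0.0018],"turn":[0,0,0],"grip":0.4}]}}

```text
t: 14.0
ee_pos: [489.6, 46.0, 61.6]
ee_rot: [2.217, 2.195, -0.039]
ft_force: [-0.1, -0.1, 0.2]
grip_width: 0.272
```

Request:
{"op": "jog_arm", "data": {"rows": [{"travel":[0,0,0],"turn":[0,0,0],"grip":0.4},{"travel":[0,0,-0.015],"turn":[0,0,0],"grip":0.4},{"travel":[-0.001,0,-0.04],"turn":[0,0,0],"grip":0.4},{"travel":[-0.002,0,-0.07],"turn":[0,0.01,0],"grip":0.4},{"travel":[-0.003,0,-0.1],"turn":[0,0.033,0],"grip":0.4}]}}

```text
t: 14.42
ee_pos: [489.2, 46.6, 162.4]
ee_rot: [-2.23, -2.21, 0.005]
ft_force: [0.6, 0.5, 0.5]
grip_width: 0.403
```

```bash
python3 - <<'E'
from h import *
applied([0,0,-.0018],[0,0,0]);applied([-.003,0,-.1],[0,.033,0])
for i in range(4): w=snapshot("wrist")
cv2.imwrite("pics/w13.png",w["img"]); np.save("w13.npy",w,allow_pickle=True)
applied([0,0,0],[0,0,0])
sd=snapshot("side"); cv2.imwrite("pics/sd13.png",cv2.resize(sd["img"][180:290,285:385],None,fx=5,fy=5,interpolation=cv2.INTER_CUBIC))
go([445.4,-259.1,200],down(.109))
E
```

```text
t 14.42 cmd [489.7  45.9  61.9] meas-cmd [ -0.5    0.68 100.56] rot err [ 0.0018  0.032  -0.0011] F [0.6 0.5 0.5] w 37.1 j [-0.94  0.36  0.97  2.   -0.36  0.97  0.21]
t 14.42 cmd [489.9  46.2 161.9] meas-cmd [-0.67  0.39  0.52] rot err [ 0.0018 -0.001  -0.0011] F [0.6 0.5 0.5] w 37.1 j [-0.94  0.36  0.97  2.   -0.36  0.97  0.21]
t 14.62 cmd [489.9  46.2 161.9] meas-cmd [0.33 0.16 0.39] rot err [-0.0013  0.001  -0.    ] F [-0.4  0.3 -0.3] w 37.0 j [-0.94  0.36  0.97  2.   -0.37  0.97  0.21]
travel [-0.3058, -0.0415, -0.038] turn [-0.0017, -0.0002, -0.1191] rows min 7.5
```

View pics/sd13.png

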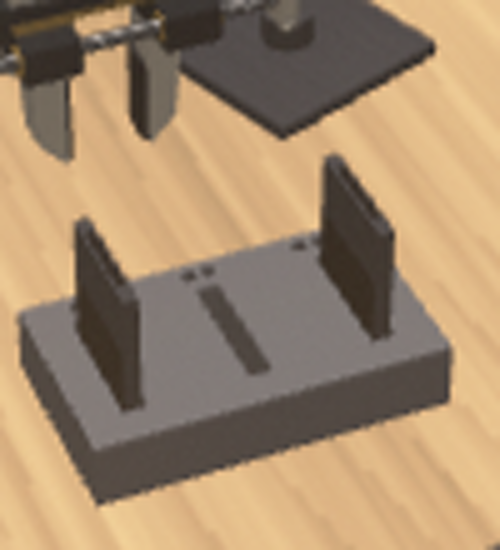

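View pics/w13.png

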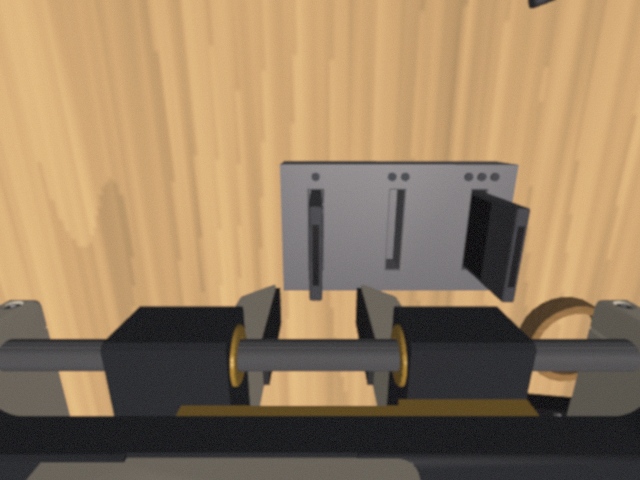

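Request:
{"op": "jog_arm", "data": {"rows": [{"travel":[-0.02,-0.002,-0.01],"turn":[0,0,0],"grip":0.4},{"travel":[-0.055,-0.007,-0.015],"turn":[0,0,0],"grip":0.4},{"travel":[-0.09,-0.012,-0.02],"turn":[0,0,0],"grip":0.4},{"travel":[-0.125,-0.017,-0.02],"turn":[0,0,0],"grip":0.4},{"travel":[-0.16,-0.022,-0.02],"turn":[0,0,0],"grip":0.4}]}}

```text
t: 15.08
ee_pos: [465.2, -115.0, 181.3]
ee_rot: [-2.23, -2.21, 0.004]
ft_force: [0.6, -0.6, -0.8]
grip_width: 0.399
```

Request:
{"op": "jog_arm", "data": {"rows": [{"travel":[-0.035,-0.005,0],"turn":[0,0,-0.03],"grip":0.4},{"travel":[-0.07,-0.01,0],"turn":[0,0,-0.06],"grip":0.4},{"travel":[-0.105,-0.014,0],"turn":[0,0,-0.09],"grip":0.4},{"travel":[-0.135,-0.018,0],"turn":[0,0,-0.119],"grip":0.4},{"travel":[-0.146,-0.02,0],"turn":[-0.0017,0,-0.119],"grip":0.4}]}}

```text
t: 15.5
ee_pos: [442.5, -264.2, 181.4]
ee_rot: [-2.101, -2.336, 0.004]
ft_force: [-0.3, -0.1, 0.7]
grip_width: 0.399
```

```bash
python3 - <<'E'
from h import *
applied([-.16,-.022,-.02],[0,0,0]);applied([-.146,-.02,0],[-.0017,0,-.119])
for i in range(5): w=snapshot("wrist")
cv2.imwrite("pics/w14.png",w["img"]); np.save("w14.npy",w,allow_pickle=True)
applied([0,0,0],[0,0,0])
E
```

```text
t 15.5 cmd [ 466.3 -113.5  181.9] meas-cmd [ -23.86 -150.64   -0.54] rot err [ 1.000e-04 -2.000e-03 -1.159e-01] F [-0.3 -0.1  0.7] w 36.7 j [-0.27  0.37  0.95  1.92 -0.35  1.03  0.94]
t 15.5 cmd [ 444.9 -259.3  182. ] meas-cmd [-2.39 -4.85 -0.56] rot err [ 0.0019 -0.0019  0.0031] F [-0.3 -0.1  0.7] w 36.7 j [-0.27  0.37  0.95  1.92 -0.35  1.03  0.94]
t 15.75 cmd [ 444.9 -259.3  182. ] meas-cmd [-0.25  1.2  -0.85] rot err [ 0.0015  0.0012 -0.0006] F [0.7 0.4 0.4] w 36.7 j [-0.28  0.37  0.94  1.92 -0.35  1.03  0.93]
```

View pics/w14.png

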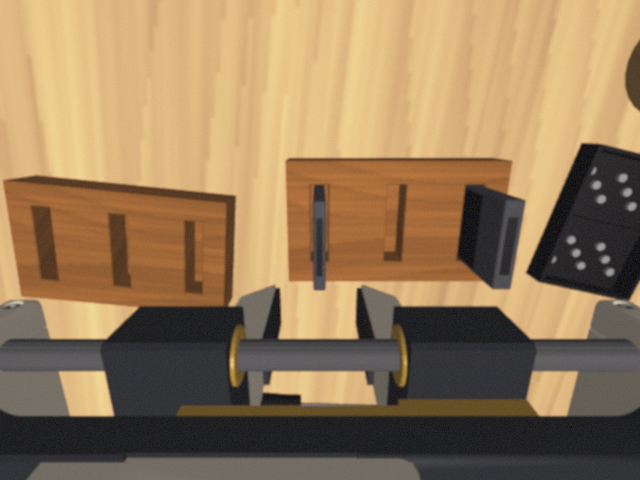

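```bash
python3 - <<'E'
from h import *
w=np.load("w14.npy",allow_pickle=True).item(); p,r,s=cur()
cv2.imwrite("pics/z14.png",cv2.resize(w["img"][170:300,290:350],None,fx=4.5,fy=4.5,interpolation=cv2.INTER_CUBIC))
print(p)
E
```

```text
[ 444.62585048 -258.13122481  181.10574012]
```

View pics/z14.png

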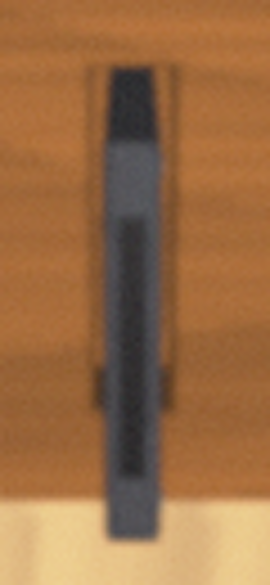

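```bash
python3 - <<'E'
from h import *
w=np.load("w14.npy",allow_pickle=True).item(); p,r,s=cur()
q=lambda a,b:(a/4.5+290-.39,b/4.5+170-.39)
A=onplane(w,q(133,141),110);B=onplane(w,q(133,540),110); print(A,B,(A+B)/2,np.linalg.norm(A-B))
c=(A+B)/2
go([c[0],c[1],64],down(.109),(p,r))
E
```

```text
[ 441.35078951 -224.76792828  110.        ] [ 448.92871983 -293.5973782   110.        ] [ 445.13975467 -259.18265324  110.        ] 69.24534789007149
travel [-0.0013, 0.0006, 0.1171] turn [-0.0015, -0.0014, 0.0006] rows min 2.8
```

Request:
{"op": "jog_arm", "data": {"rows": [{"travel":[-0.002,0.0006,0.02],"turn":[-0.0015,-0.001,0],"grip":0.4},{"travel":[-0.003,0.0006,0.05],"turn":[-0.0015,-0.001,0],"grip":0.4},{"travel":[-0.003,0.0006,0.08],"turn":[-0.0015,-0.001,0],"grip":0.4},{"travel":[-0.003,0.0006,0.105],"turn":[-0.0015,-0.001,0],"grip":0.4},{"travel":[-0.003,0.0006,0.117],"turn":[-0.0015,-0.001,0],"grip":0.4}]}}

```text
t: 16.17
ee_pos: [444.8, -259.4, 62.0]
ee_rot: [-2.092, -2.34, 0.001]
ft_force: [-0.0, 0.7, 0.2]
grip_width: 0.398
```

Request:
{"op": "jog_arm", "data": {"newtons": 25, "rows": [{"travel":[0,0,0],"turn":[0,0,0],"grip":0.4},{"travel":[0,0,0],"turn":[0,0,0],"grip":0.4},{"travel":[0,0,0],"turn":[0,0,0],"grip":0.25},{"travel":[0,0,0],"turn":[0,0,0],"grip":0},{"travel":[0,0,0],"turn":[0,0,0],"grip":0}]}}

```text
t: 16.58
ee_pos: [446.7, -262.4, 66.1]
ee_rot: [2.094, 2.337, 0.003]
ft_force: [-0.1, 1.0, -0.4]
grip_width: 0.234
```

Request:
{"op": "jog_arm", "data": {"newtons": 30, "rows": [{"travel":[0,0,0],"turn":[0,0,0],"grip":0},{"travel":[0,0,0],"turn":[0,0,0],"grip":0},{"travel":[0,0,0],"turn":[0,0,0],"grip":0},{"travel":[0,0,0],"turn":[0,0,0],"grip":0},{"travel":[0,0,0],"turn":[0,0,0],"grip":0}]}}

```text
t: 17.0
ee_pos: [446.3, -262.3, 65.5]
ee_rot: [2.096, 2.337, 0.002]
ft_force: [-0.7, 1.4, 6.6]
grip_width: 0.102
```

```bash
python3 - <<'E'
from h import *
applied([-.003,.0006,.117],[-.0015,-.001,0])
go([559.7,-15,190],down(-.0116))
E
```

```text
t 17.0 cmd [ 445.8 -262.2   65. ] meas-cmd [ 0.48 -0.09  0.56] rot err [-0.0011 -0.     -0.    ] F [-0.7  1.4  6.6] w 9.4 j [-0.14  0.53  0.8   2.04 -0.54  0.79  1.09]
travel [0.2333, 0.1403, -0.125] turn [0.0016, 0.0007, 0.1205] rows min 7.2
```

Request:
{"op": "jog_arm", "data": {"rows": [{"travel":[0,0,-0.01],"turn":[0,0,0],"grip":0},{"travel":[0,0,-0.035],"turn":[0,0,0],"grip":0},{"travel":[0,0,-0.065],"turn":[0,0,0],"grip":0},{"travel":[0,0,-0.095],"turn":[0,0,0],"grip":0},{"travel":[0,0,-0.125],"turn":[0,0,0],"grip":0}]}}

```text
t: 17.42
ee_pos: [444.8, -262.3, 191.6]
ee_rot: [2.098, 2.337, -0.0]
ft_force: [0.9, -0.4, -1.4]
grip_width: 0.104
```

Request:
{"op": "jog_arm", "data": {"rows": [{"travel":[0.025,0.015,0],"turn":[0,0,0.02],"grip":0},{"travel":[0.055,0.033,0],"turn":[0,0,0.05],"grip":0},{"travel":[0.085,0.051,0],"turn":[0,0,0.08],"grip":0},{"travel":[0.115,0.069,0],"turn":[0.001,0,0.1],"grip":0},{"travel":[0.145,0.087,0],"turn":[0.0016,0.0007,0.12],"grip":0}]}}

```text
t: 17.83
ee_pos: [516.5, -107.0, 190.6]
ee_rot: [-2.235, -2.207, -0.001]
ft_force: [1.3, 0.3, -1.5]
grip_width: 0.104
```

```bash
python3 - <<'E'
from h import *
applied([0,0,-.125],[0,0,0]);applied([.145,.087,0],[.0016,.0007,.12])
go([559.7,-15,190],down(-.0116))
E
```

```text
t 17.83 cmd [ 445.6 -262.1  190. ] meas-cmd [ 70.91 155.13   0.69] rot err [0.0013 0.001  0.1216] F [ 1.3  0.3 -1.5] w 9.5 j [-0.61  0.4   0.98  1.88 -0.38  1.06  0.51]
t 17.83 cmd [ 516.3 -108.5  190. ] meas-cmd [0.19 1.54 0.67] rot err [-0.0002  0.0003  0.0016] F [ 1.3  0.3 -1.5] w 9.5 j [-0.61  0.4   0.98  1.88 -0.38  1.06  0.51]
travel [0.094, 0.0423, -0.0] turn [-0.0, -0.0, 0.0005] rows min 2.5
```

Request:
{"op": "jog_arm", "data": {"rows": [{"travel":[0.03,0.009,0],"turn":[0,0,0],"grip":0},{"travel":[0.065,0.02,0],"turn":[0,0,0],"grip":0},{"travel":[0.1,0.031,0],"turn":[0,0,0],"grip":0},{"travel":[0.135,0.042,0.01],"turn":[0,0,0],"grip":0},{"travel":[0.1525,0.0425,0.03],"turn":[0,0,0],"grip":0}]}}

```text
t: 18.25
ee_pos: [563.5, 48.9, 161.5]
ee_rot: [2.227, 2.214, 0.007]
ft_force: [1.0, 0.6, -1.5]
grip_width: 0.104
```

Request:
{"op": "jog_arm", "data": {"rows": [{"travel":[0,0,0.02],"turn":[0,0,0],"grip":0},{"travel":[0,0,0.035],"turn":[0,0,0],"grip":0},{"travel":[0,0,0.047],"turn":[0,0,0],"grip":0},{"travel":[0,0,0.053],"turn":[0,0,0],"grip":0},{"travel":[0,0,0.055],"turn":[0,0,0],"grip":0}]}}

```text
t: 18.67
ee_pos: [560.0, 43.1, 104.5]
ee_rot: [-2.234, -2.208, 0.002]
ft_force: [-0.2, 0.3, -1.1]
grip_width: 0.101
```

```bash
python3 - <<'E'
from h import *
applied([.1525,.0425,.03],[0,0,0]);applied([0,0,.055],[0,0,0])
for i in range(6): w=snapshot("wrist")
cv2.imwrite("pics/w15.png",w["img"]); np.save("w15.npy",w,allow_pickle=True)
applied([0,0,0],[0,0,0])
cv2.imwrite("pics/z15.png",cv2.resize(w["img"][160:325,245:435],None,fx=4,fy=4,interpolation=cv2.INTER_CUBIC))
cv2.imwrite("pics/z15b.png",cv2.resize(w["img"][240:410,280:360],None,fx=3.5,fy=3.5,interpolation=cv2.INTER_CUBIC))
E
```

```text
t 18.67 cmd [560.5  43.5 160. ] meas-cmd [ -0.49  -0.38 -55.51] rot err [ 0.0011 -0.0003  0.0007] F [-0.2  0.3 -1.1] w 9.3 j [-0.77  0.56  0.87  1.9  -0.53  0.94  0.35]
t 18.67 cmd [560.5  43.5 105. ] meas-cmd [-0.49 -0.39 -0.51] rot err [ 0.0011 -0.0003  0.0007] F [-0.2  0.3 -1.1] w 9.3 j [-0.77  0.56  0.87  1.9  -0.53  0.94  0.35]
t 18.97 cmd [560.5  43.5 105. ] meas-cmd [ 0.54 -0.2   0.82] rot err [-0.0013  0.0004  0.0003] F [ 0.4 -0.8 -1. ] w 9.2 j [-0.77  0.56  0.87  1.89 -0.53  0.94  0.35]
```

View pics/z15.png

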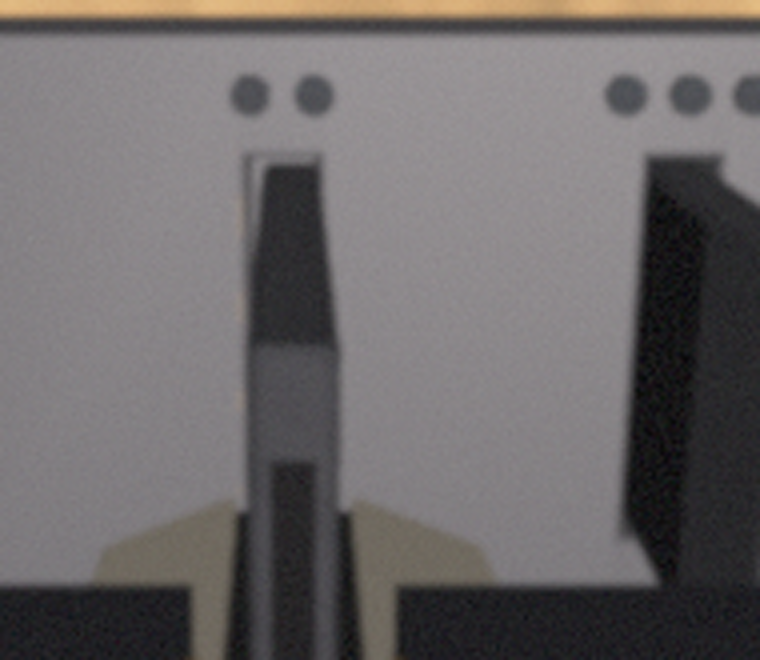

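View pics/z15b.png

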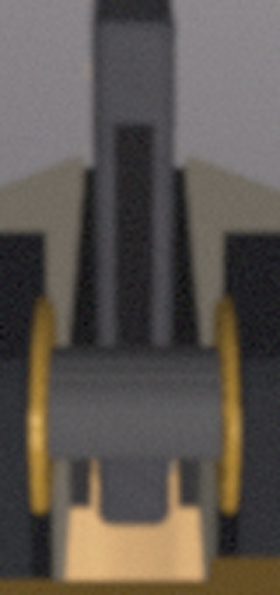

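```bash
python3 - <<'E'
from h import *
w=np.load("w15.npy",allow_pickle=True).item(); p,r,s=cur(); print(p)
q=lambda a,b:(a/4+245-.37,b/4+160-.37)
t=pitch_fit(w,p,r,201.1,246.0,388.7)
zb=p[2]-t[1]; print("zb",zb)
a,b=onplane(w,q(245,157),40),onplane(w,q(322,157),40); print("pocket",a,b,(a+b)/2)
for z in (p[2]-55.5,zb):
  a,b=onplane(w,q(264,166),z),onplane(w,q(320,166),z); print("drive",a,b,(a+b)/2)
a,b=onplane(w,q(647,157),40),onplane(w,q(720,157),40); print("pocket3",(a+b)/2)
E
```

```text
[561.04453577  43.27774104 105.78970522]
tx,tz,b [ 1.489e+00  5.749e+01 -5.000e-03] [-0.  0.  0.]
zb 48.299300106742166
pocket [553.27119023  79.9012725   40.        ] [566.71990664  79.75107785  40.        ] [559.99554843  79.82617518  40.        ]
drive [556.78055935  80.22880372  50.28970522] [566.17221514  80.1238158   50.28970522] [561.47638724  80.17630976  50.28970522]
drive [556.73835643  79.85091486  48.29930011] [566.20896469  79.74504434  48.29930011] [561.47366056  79.7979796   48.29930011]
pocket3 [629.89246156  79.04556966  40.        ]
```

Request:
{"op": "jog_arm", "data": {"rows": [{"travel":[-0.001,-0.0007,0],"turn":[0,0,0],"grip":0},{"travel":[-0.0019,-0.0014,0],"turn":[0,0,0],"grip":0},{"travel":[-0.0019,-0.0014,0],"turn":[0,0,0],"grip":0},{"travel":[-0.0019,-0.0014,0],"turn":[0,0,0],"grip":0},{"travel":[-0.0019,-0.0014,0],"turn":[0,0,0],"grip":0}]}}

```text
t: 19.38
ee_pos: [559.1, 41.6, 105.0]
ee_rot: [-2.234, -2.209, -0.0]
ft_force: [0.4, -0.4, 0.2]
grip_width: 0.099
```

```bash
python3 - <<'E'
from h import *
applied([-.0019,-.0014,0],[0,0,0])
w=snapshot("wrist"); np.save("w16.npy",w,allow_pickle=True)
applied([0,0,0],[0,0,0])
cv2.imwrite("pics/z16.png",cv2.resize(w["img"][170:270,285:350],None,fx=6,fy=6,interpolation=cv2.INTER_CUBIC))
E
```

```text
t 19.38 cmd [559.1  41.6 105. ] meas-cmd [0.   0.04 0.04] rot err [-0.0001  0.0001  0.    ] F [ 0.4 -0.4  0.2] w 9.1 j [-0.77  0.56  0.87  1.9  -0.53  0.93  0.35]
t 19.43 cmd [559.1  41.6 105. ] meas-cmd [0.03 0.01 0.03] rot err [-0.0001  0.     -0.    ] F [ 0.6 -0.2 -1.9] w 8.9 j [-0.77  0.56  0.87  1.9  -0.53  0.93  0.35]
```

View pics/z16.png

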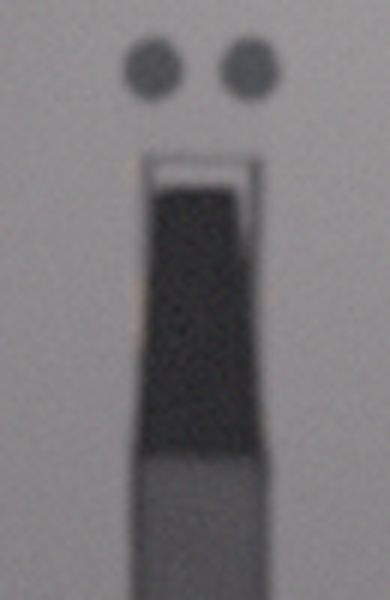

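```bash
python3 - <<'E'
from h import *
w=np.load("w16.npy",allow_pickle=True).item(); p,r,s=cur(); print(p)
q=lambda a,b:(a/6+285-.42,b/6+170-.42)
a,b=onplane(w,q(145,157),40),onplane(w,q(262,157),40); print("pocket",a,b,(a+b)/2)
for z in (p[2]-55.5,p[2]-57):
  a,b=onplane(w,q(152,188),z),onplane(w,q(238,188),z); print("drive",a,b,(a+b)/2)
E
```

```text
[559.10640911  41.60107663 105.00230249]
pocket [553.21784764  80.60329284  40.        ] [566.75912597  80.46120072  40.        ] [559.98848681  80.53224678  40.        ]
drive [554.19773259  78.76913996  49.50230249] [563.80906865  78.66822866  49.50230249] [559.00340062  78.71868431  49.50230249]
drive [554.16107878  78.4849034   48.00230249] [563.83332353  78.38335261  48.00230249] [558.99720115  78.434128    48.00230249]
```

Request:
{"op": "jog_arm", "data": {"rows": [{"travel":[0,0.0009,0],"turn":[0,0,0],"grip":0},{"travel":[0,0.0009,0.003],"turn":[0,0,0],"grip":0},{"travel":[0,0.0009,0.007],"turn":[0,0,0],"grip":0},{"travel":[0,0.0009,0.011],"turn":[0,0,0],"grip":0},{"travel":[0,0.0009,0.015],"turn":[0,0,0],"grip":0}]}}

```text
t: 19.85
ee_pos: [559.8, 41.6, 89.4]
ee_rot: [-2.233, -2.209, 0.0]
ft_force: [-0.3, 0.1, -0.8]
grip_width: 0.103
```

Request:
{"op": "jog_arm", "data": {"rows": [{"travel":[0,0,0.004],"turn":[0,0,0],"grip":0},{"travel":[0,0,0.008],"turn":[0,0,0],"grip":0},{"travel":[0,0,0.012],"turn":[0,0,0],"grip":0},{"travel":[0,0,0.016],"turn":[0,0,0],"grip":0},{"travel":[0,0,0.019],"turn":[0,0,0],"grip":0}]}}

```text
t: 20.27
ee_pos: [559.8, 41.6, 70.4]
ee_rot: [-2.234, -2.209, 0.0]
ft_force: [-0.2, 0.1, -0.9]
grip_width: 0.104
```

Request:
{"op": "jog_arm", "data": {"rows": [{"travel":[0,0,0.002],"turn":[0,0,0],"grip":0},{"travel":[0,0,0.004],"turn":[0,0,0],"grip":0},{"travel":[0,0,0.006],"turn":[0,0,0],"grip":0},{"travel":[0,0,0.006],"turn":[0,0,0],"grip":0},{"travel":[0,0,0.006],"turn":[0,0,0],"grip":0}]}}

```text
t: 20.68
ee_pos: [560.8, 41.6, 65.5]
ee_rot: [2.233, 2.209, 0.002]
ft_force: [-0.4, 1.0, 3.5]
grip_width: 0.101
```

Request:
{"op": "jog_arm", "data": {"rows": [{"travel":[0,0,0.0005],"turn":[0,0,0],"grip":0},{"travel":[0,0,0],"turn":[0,0,0],"grip":0.1},{"travel":[0,0,0],"turn":[0,0,0],"grip":0.25},{"travel":[0,0,0],"turn":[0,0,0],"grip":0.4},{"travel":[0,0,0],"turn":[0,0,0],"grip":0.4}]}}

```text
t: 21.1
ee_pos: [559.8, 41.6, 64.8]
ee_rot: [-2.233, -2.209, 0.0]
ft_force: [-0.6, -0.2, 0.7]
grip_width: 0.269
```

Request:
{"op": "jog_arm", "data": {"rows": [{"travel":[0,0,0],"turn":[0,0,0],"grip":0.4},{"travel":[0,0,-0.015],"turn":[0,0,0],"grip":0.4},{"travel":[0,0,-0.04],"turn":[0,0,0],"grip":0.4},{"travel":[0,0,-0.07],"turn":[0,0,0],"grip":0.4},{"travel":[0,0,-0.105],"turn":[0,0,0],"grip":0.4}]}}

```text
t: 21.52
ee_pos: [558.8, 41.4, 170.0]
ee_rot: [-2.233, -2.208, 0.004]
ft_force: [0.8, -0.0, -0.7]
grip_width: 0.4
```

```bash
python3 - <<'E'
from h import *
applied([0,.0009,.015+.019+.006-.105],[0,0,0])
w=snapshot("wrist")
cv2.imwrite("pics/w17.png",w["img"])
sd=snapshot("side"); cv2.imwrite("pics/sd17.png",cv2.resize(sd["img"][180:290,285:385],None,fx=5,fy=5,interpolation=cv2.INTER_CUBIC))
go([584.2,-244.5,200],down(.109))
E
```

```text
t 21.52 cmd [560.   41.6 170. ] meas-cmd [-1.17 -0.18  0.04] rot err [ 0.0027 -0.001   0.0004] F [ 0.8 -0.  -0.7] w 36.8 j [-0.82  0.48  0.94  1.83 -0.45  1.06  0.28]
travel [-0.2858, 0.0274, -0.03] turn [-0.0, -0.0, -0.1201] rows min 6.9
```

View pics/sd17.png

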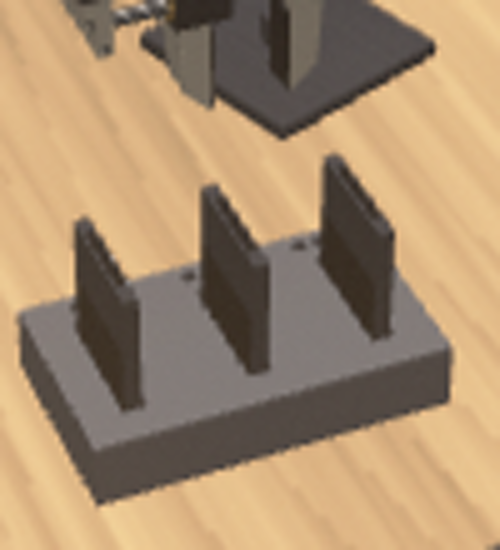

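View pics/w17.png

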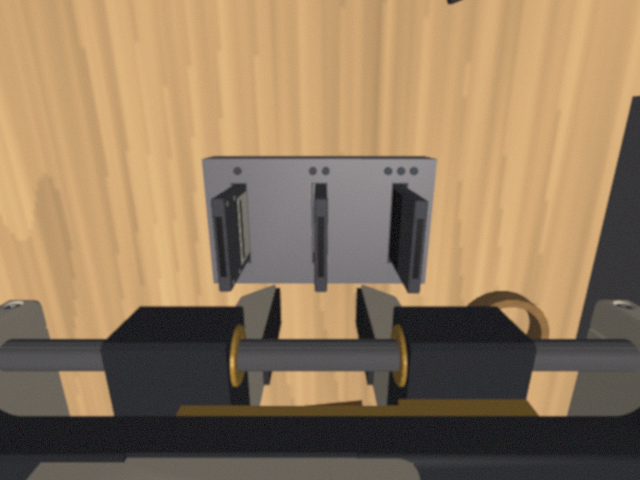

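Both thin drives stand in their pockets. Next I'll look at the inspection camera from close by, with the hand tilted, before fetching the thick drive.

```bash
python3 - <<'E'
from h import *
p,r=getcmd()
R=down(-0.0116)*Rn.from_rotvec([0,.7,0])
# camera in tool
go([640,190,225],R)
print("cam",np.array([640,190,225])+R.apply([81.7,.5,-181.2]), "tip",np.array([640,190,225])+R.apply([0,0,-22]))
E
```

```text
travel [0.1493, 0.0784, -0.055] turn [-0.0002, 0.7, 0.0005] rows min 5.6
cam [639.87074267 135.75321144 416.22198938] tip [639.83559933 175.82816442 241.82652812]
```

Request:
{"op": "jog_arm", "data": {"rows": [{"travel":[0.01,0.007,-0.02],"turn":[0,0.07,0],"grip":0.5},{"travel":[0.03,0.016,-0.04],"turn":[0,0.16,0],"grip":0.5},{"travel":[0.05,0.026,-0.055],"turn":[0,0.25,0],"grip":0.5},{"travel":[0.07,0.037,-0.055],"turn":[0,0.34,0],"grip":0.5},{"travel":[0.09,0.047,-0.055],"turn":[0,0.42,0],"grip":0.5}]}}

```text
t: 22.03
ee_pos: [609.5, 131.1, 226.5]
ee_rot: [-2.0, -1.978, -0.435]
ft_force: [-0.6, 0.3, -1.1]
grip_width: 0.495
```

```bash
python3 - <<'E'
from h import *
applied([.09,.047,-.055],[0,.42,0])
R=down(-0.0116)*Rn.from_rotvec([0,.7,0])
go([640,190,225],R)
E
```

```text
t 22.03 cmd [608.  131.1 225. ] meas-cmd [1.53 0.09 1.55] rot err [-0.0035  0.0049 -0.0004] F [-0.6  0.3 -1.1] w 45.6 j [-0.55  0.49  0.77  1.68 -0.8   1.29  0.47]
travel [0.0542, 0.0314, 0.0242] turn [-0.0003, 0.28, 0.0004] rows min 2.2
```

Request:
{"op": "jog_arm", "data": {"rows": [{"travel":[0.02,0.01,0.006],"turn":[0,0.08,0],"grip":0.5},{"travel":[0.04,0.02,0.015],"turn":[0,0.17,0],"grip":0.5},{"travel":[0.054,0.031,0.024],"turn":[0,0.25,0],"grip":0.5},{"travel":[0.054,0.031,0.024],"turn":[0,0.28,0],"grip":0.5},{"travel":[0.054,0.031,0.024],"turn":[0,0.28,0],"grip":0.5}]}}

```text
t: 22.45
ee_pos: [639.0, 187.8, 222.7]
ee_rot: [-1.83, -1.803, -0.663]
ft_force: [-0.4, -1.5, 0.1]
grip_width: 0.501
```

```bash
python3 - <<'E'
from h import *
applied([.054,.031,.024],[0,.28,0])
for i in range(6): w=snapshot("wrist")
cv2.imwrite("pics/w18.png",w["img"]); np.save("w18.npy",w,allow_pickle=True)
applied([0,0,0],[0,0,0])
E
```

```text
t 22.45 cmd [639.6 189.8 225.1] meas-cmd [-0.64 -1.95 -2.39] rot err [ 0.0013 -0.0006  0.0044] F [-0.4 -1.5  0.1] w 46.1 j [-0.4   0.58  0.64  1.66 -1.06  1.37  0.61]
t 22.75 cmd [639.6 189.8 225.1] meas-cmd [-0.11  0.34  0.85] rot err [-0.0004 -0.0006 -0.0016] F [ 0.1 -0.5  0.4] w 46.2 j [-0.4   0.58  0.64  1.66 -1.05  1.37  0.61]
```

View pics/w18.png

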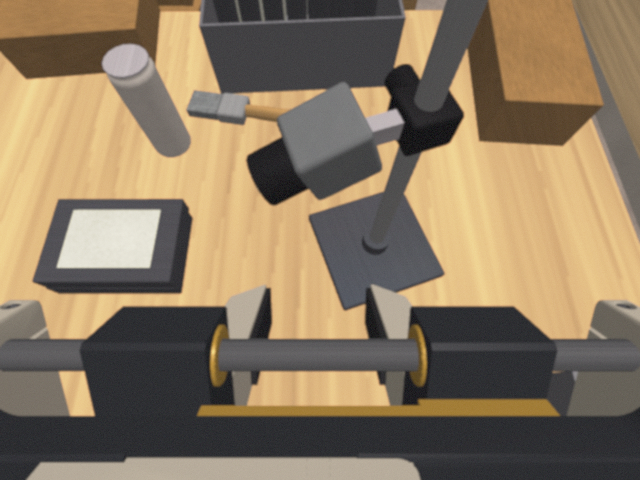

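Excellent view: the camera head is at (330,140), the lens barrel at (275,170), and the foot at (376,248). I'll enlarge it.

```bash
python3 - <<'E'
from h import *
w=np.load("w18.npy",allow_pickle=True).item()
cv2.imwrite("pics/z18.png",cv2.resize(w["img"][75:215,240:400],None,fx=4.25,fy=4.25,interpolation=cv2.INTER_CUBIC))
cv2.imwrite("pics/z18f.png",cv2.resize(w["img"][185:315,300:450],None,fx=4,fy=4,interpolation=cv2.INTER_CUBIC))
a=cv2.imread("pics/scene0.png");b=cv2.imread("pics/side0.png")
cv2.imwrite("pics/z18s.png",np.hstack([cv2.resize(a[215:265,425:480],(385,350),interpolation=cv2.INTER_CUBIC),cv2.resize(b[110:160,300:355],(385,350),interpolation=cv2.INTER_CUBIC)]))
E
```

```text
(no output)
```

View pics/z18.png

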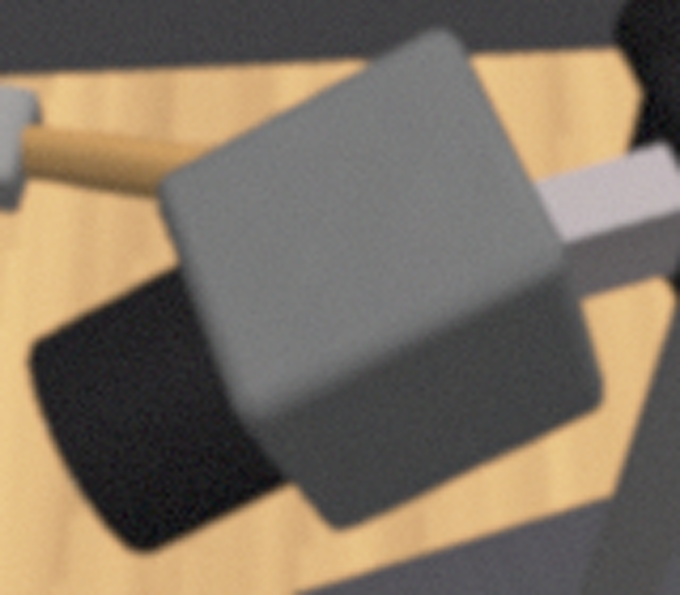

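View pics/z18f.png

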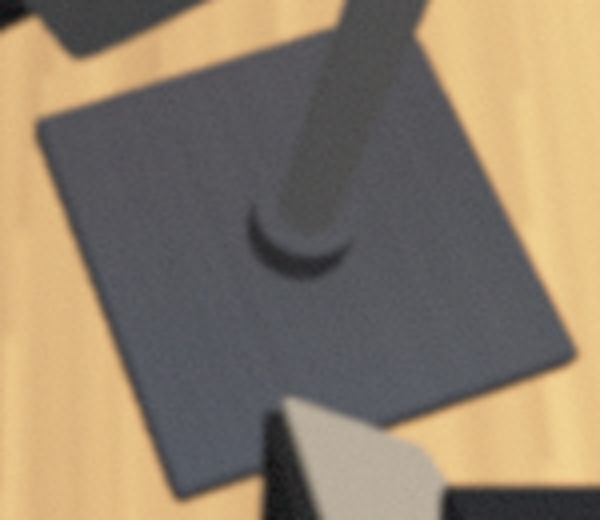

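View pics/z18s.png

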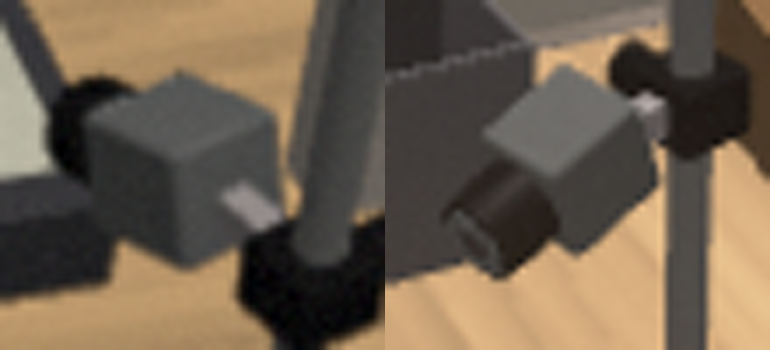

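```bash
cat > cam.py <<'E'
from h import *
W=np.load("w18.npy",allow_pickle=True).item()
SC=snapshot("scene"); SD=snapshot("side")
B={'ftp':(-25,23,23),'btp':(25,23,23),'btm':(25,-23,23),'ftm':(-25,-23,23),'bbm':(25,-23,-23),'fbm':(-25,-23,-23),'bbp':(25,23,-23)}
obsW={'ftp':(158,182),'btp':(455,22),'btm':(567,255),'ftm':(252,418),'bbm':(604,397),'fbm':(337,531)}
obsS={'btm':(182,165),'btp':(277,118),'ftm':(86,120),'ftp':(182,68),'bbm':(185,272)}
obsD={'ftm':(172,180),'ftp':(98,133),'btm':(250,105),'btp':(182,63),'fbm':(193,257),'bbm':(274,185)}
def pose(q): # cx,cy,cz,yaw,tilt ; x axis points back and up
    c,s=np.cos(q[3]),np.sin(q[3]); ct,st=np.cos(q[4]),np.sin(q[4])
    x=np.array([c*ct,s*ct,st]); y=np.array([-s,c,0]); z=np.cross(x,y)
    return np.array(q[:3]),np.c_[x,y,z]
def resid(q,sel):
    t,R=pose(q); o=[]
    for s,ob,or_,k,wt in ((W,obsW,(240,75),4.25,2),(SC,obsS,(425,215),7,1),(SD,obsD,(300,110),7,1)):
        if s is W and 'w' not in sel or s is SC and 's' not in sel or s is SD and 'd' not in sel: continue
        for n,uv in ob.items():
            u=(np.array(uv)+.5)/k-.5+or_; o.append((proj(s,t+R@np.array(B[n]))[0]-u)*wt)
    return np.array(o).ravel()
E
python3 - <<'E'
from cam import *
for sel in ("w","s","d","sd","wsd"):
    r=least_squares(resid,[640,280,260,.4,.25],args=(sel,)); print(sel,r.x[:3].round(1),np.degrees(r.x[3:]).round(2),"rms",np.sqrt(np.mean(r.fun**2)).round(2))
    if sel=="wsd": print(r.fun.reshape(-1,2).round(1).tolist())
# foot yaw
q=lambda a,b:(a/4+300-.37,b/4+185-.37)
a,b,c=[onplane(W,q(*t),12) for t in [(38,120),(178,495),(577,350)]]
print(a,b,c,np.degrees(np.arctan2(*(c-b)[[1,0]])),np.degrees(np.arctan2(*(a-b)[[1,0]]))-90,np.linalg.norm(a-b),np.linalg.norm(c-b),"center",(a+c)/2)
E
```

```text
w [650.  294.7 215.4] [19.31 17.85] rms 1.77
s [555.2 331.1 136.3] [21.64 13.72] rms 0.21
d [695.8 392.9 156.3] [18.76 17.53] rms 0.31
sd [648.3 284.3 226.2] [20.34 16.44] rms 0.82
wsd [649.7 291.6 219.2] [19.28 17.93] rms 2.07
[[-2.2, -2.1], [-3.2, -1.6], [1.7, -0.7], [-1.5, -1.0], [3.1, 4.2], [1.5, 2.9], [1.8, 1.9], [3.6, 1.5], [1.6, 1.7], [2.9, 2.2], [2.9, 3.9], [-1.5, 0.7], [-2.2, 1.0], [0.2, 0.3], [-1.4, 0.1], [-0.6, 1.6], [0.4, 1.0]]
[630.13169583 344.38190718  12.        ] [670.10635988 224.00338407  12.        ] [790.48532289 266.29211339  12.        ] 19.356205581545684 18.370022293112427 126.84227446541868 127.5908749202743 center [710.30850936 305.33701028  12.        ]
```

```bash
python3 - <<'E'
from cam import *
import cam
def res2(q,sel,wt):
    t,R=pose(q); o=[]
    e=q[5]
    for s,ob,or_,k,w_ in ((W,obsW,(240,75),4.25,wt),(SC,obsS,(425,215),7,1),(SD,obsD,(300,110),7,1)):
        if s is W and 'w' not in sel: continue
        for n,uv in ob.items():
            u=(np.array(uv)+.5)/k-.5+or_
            b=np.array(B[n],float); b=b-np.sign(b)*e
            o.append((proj(s,t+R@b)[0]-u)*w_)
    return np.array(o).ravel()
for sel,wt in (("wsd",2),("wsd",1),("sd",1)):
    r=least_squares(res2,[640,280,260,.4,.25,1],args=(sel,wt)); x=r.x
    print(sel,wt,x[:3].round(1),np.degrees(x[3:5]).round(2),"e",x[5].round(2),"rms",np.sqrt(np.mean(r.fun**2)).round(2)); print(r.fun.reshape(-1,2).round(1).tolist())
    L=np.array([711,306])-x[:2]; c,s=np.cos(x[3]),np.sin(x[3]); print("along,perp",L@[c,s],L@[-s,c])
E
```

```text
wsd 2 [649.3 284.8 227.9] [19.33 17.8 ] e 1.5 rms 1.08
[[0.2, -0.8], [-3.3, 1.3], [0.3, -0.5], [0.1, -2.4], [1.3, 2.9], [1.6, 0.6], [-0.4, -0.4], [0.4, -0.4], [0.2, -0.3], [0.6, 0.8], [0.6, 0.5], [-0.5, -1.1], [-0.6, -0.3], [0.5, -0.8], [-0.5, -0.6], [0.1, -0.8], [0.4, -0.8]]
along,perp 65.25180070821743 -0.4627499594231306
wsd 1 [649.2 284.9 227.7] [19.42 17.66] e 1.5 rms 0.67
[[0.1, -0.3], [-1.7, 0.9], [0.2, -0.1], [0.1, -1.1], [0.5, 1.6], [0.7, 0.4], [-0.4, -0.3], [0.4, -0.3], [0.2, -0.2], [0.6, 0.8], [0.6, 0.6], [-0.5, -1.1], [-0.6, -0.3], [0.5, -0.8], [-0.5, -0.5], [0.1, -0.7], [0.4, -0.8]]
along,perp 65.275866552016 -0.6179920105510066
sd 1 [648.3 283.8 227. ] [20.49 15.9 ] e 1.77 rms 0.4
[[-0.5, 0.1], [-0.2, 0.0], [-0.2, -0.1], [-0.1, 0.8], [0.1, 0.6], [-0.3, -0.9], [-0.5, 0.0], [0.4, -0.3], [-0.6, 0.2], [-0.1, -0.5], [-0.1, -0.1]]
along,perp 66.50973294573771 -1.1949875383203272
```

```bash
python3 - <<'E'
from cam import *
q=[649.3,284.8,227.8,np.radians(19.3),np.radians(17.7)]
t,R=pose(q)
im=cv2.imread("pics/z18.png"); im2=cv2.imread("pics/z18s.png")
a=np.linspace(0,2*np.pi,60)
for Lb,col in ((24,(0,255,0)),(28,(0,0,255)),(32,(255,255,0))):
    X=np.c_[np.full(60,-25-Lb),19*np.cos(a),19*np.sin(a)]@R.T+t
    P=((proj(W,X)-[240,75]+.5)*4.25-.5).astype(int); cv2.polylines(im,[P.reshape(-1,1,2)],True,col,1)
    P=((proj(SD,X)-[300,110]+.5)*7-.5+[385,0]).astype(int); cv2.polylines(im2,[P.reshape(-1,1,2)],True,col,1)
    print(Lb,t+R@[-25-Lb,0,0])
cv2.imwrite("pics/o18.png",im);cv2.imwrite("pics/o18s.png",im2[:,385:].repeat(2,0).repeat(2,1)[100:700])
E
```

```text
24 [605.24298219 269.37145178 212.90238001]
28 [601.64649094 268.11197846 211.68624777]
32 [598.04999969 266.85250514 210.47011553]
```

View pics/o18.png

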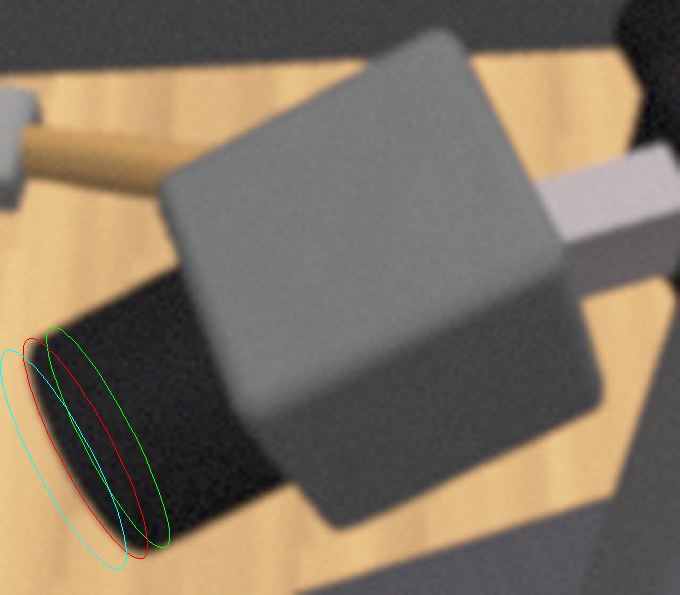

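View pics/o18s.png

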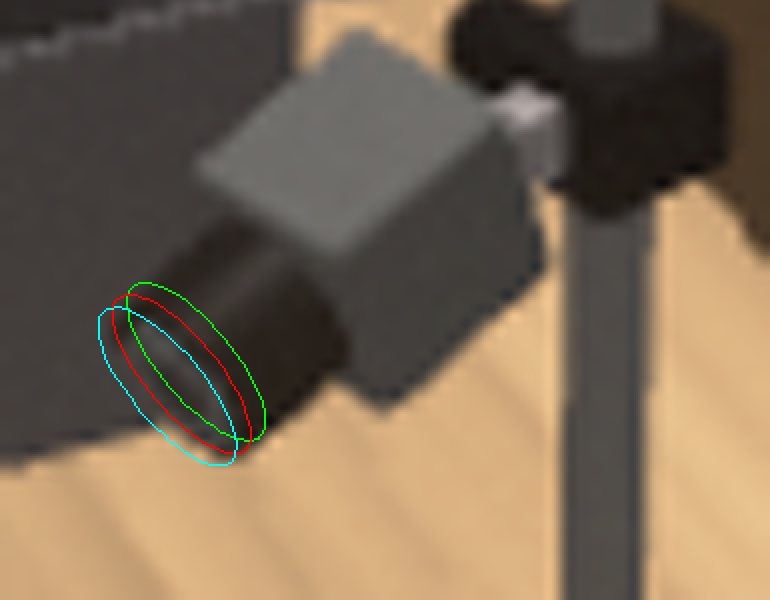

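```bash
python3 - <<'E'
from h import *
go([615,100,225],down(.03))
setp=getcmd()
E
```

```text
travel [-0.0689, -0.0236, -0.058] turn [0.0143, -0.6999, -0.0394] rows min 5.6
```

Request:
{"op": "jog_arm", "data": {"rows": [{"travel":[-0.014,-0.004,-0.012],"turn":[0,-0.12,0],"grip":0.5},{"travel":[-0.028,-0.009,-0.024],"turn":[0,-0.24,0],"grip":0.5},{"travel":[-0.042,-0.014,-0.036],"turn":[0,-0.36,0],"grip":0.5},{"travel":[-0.056,-0.019,-0.048],"turn":[0,-0.48,0],"grip":0.5},{"travel":[-0.069,-0.023,-0.058],"turn":[0,-0.6,0],"grip":0.5}]}}

```text
t: 23.47
ee_pos: [616.4, 97.8, 227.0]
ee_rot: [-2.188, -2.161, -0.108]
ft_force: [0.1, 0.5, -0.9]
grip_width: 0.5
```

```bash
python3 - <<'E'
from h import *
applied([-.069,-.023,-.058],[0,-.6,0])
go([597,-80,210],down(.109))
go([584.2,-245,195],down(.109))
E
```

```text
t 23.47 cmd [615.6  99.9 225. ] meas-cmd [ 0.74 -2.1   1.97] rot err [-0.0038 -0.005   0.0014] F [ 0.1  0.5 -0.9] w 46.0 j [-0.76  0.51  0.9   1.61 -0.52  1.24  0.24]
travel [-0.1807, -0.0166, -0.0031] turn [0.006, -0.0999, -0.12] rows min 4.4
travel [-0.3465, -0.0276, -0.0046] turn [0.006, -0.0999, -0.12] rows min 8.3
```

Request:
{"op": "jog_arm", "data": {"rows": [{"travel":[-0.036,-0.003,0],"turn":[0,-0.03,-0.02],"grip":0.5},{"travel":[-0.072,-0.006,0],"turn":[0,-0.06,-0.05],"grip":0.5},{"travel":[-0.108,-0.01,-0.001],"turn":[0,-0.1,-0.08],"grip":0.5},{"travel":[-0.144,-0.013,-0.002],"turn":[0.003,-0.1,-0.1],"grip":0.5},{"travel":[-0.18,-0.0166,-0.003],"turn":[0.006,-0.1,-0.12],"grip":0.5}]}}

```text
t: 23.88
ee_pos: [596.9, -79.3, 209.8]
ee_rot: [2.093, 2.343, -0.0]
ft_force: [0.8, -0.6, 0.8]
grip_width: 0.497
```

```bash
python3 - <<'E'
from h import *
applied([-.18,-.0166,-.003],[.006,-.1,-.12])
go([584.2,-245,190],down(.109))
E
```

```text
t 23.88 cmd [597.  -79.3 210. ] meas-cmd [-0.15  0.01 -0.17] rot err [ 0.0001 -0.     -0.0039] F [ 0.8 -0.6  0.8] w 45.7 j [-0.55  0.5   0.9   1.67 -0.42  1.18  0.57]
travel [-0.1633, -0.0308, 0.02] turn [-0.0, 0.0001, 0.0] rows min 4.0
```

Request:
{"op": "jog_arm", "data": {"rows": [{"travel":[-0.036,-0.008,0.005],"turn":[0,0,0],"grip":0.5},{"travel":[-0.075,-0.015,0.01],"turn":[0,0,0],"grip":0.5},{"travel":[-0.115,-0.023,0.015],"turn":[0,0,0],"grip":0.5},{"travel":[-0.15,-0.029,0.02],"turn":[0,0,0],"grip":0.5},{"travel":[-0.163,-0.031,0.02],"turn":[0,0,0],"grip":0.5}]}}

```text
t: 24.3
ee_pos: [581.4, -251.1, 189.8]
ee_rot: [2.104, 2.332, -0.004]
ft_force: [-1.0, 0.5, -0.2]
grip_width: 0.502
```

```bash
python3 - <<'E'
from h import *
applied([-.163,-.031,.02],[0,0,0])
for i in range(6): w=snapshot("wrist")
np.save("w20.npy",w,allow_pickle=True); cv2.imwrite("pics/w20.png",w["img"])
applied([0,0,0],[0,0,0])
cv2.imwrite("pics/z20.png",cv2.resize(w["img"][170:300,280:360],None,fx=4.5,fy=4.5,interpolation=cv2.INTER_CUBIC))
E
```

```text
t 24.3 cmd [ 584.  -244.7  190. ] meas-cmd [-2.54 -6.36 -0.24] rot err [ 0.0012 -0.0026  0.0064] F [-1.   0.5 -0.2] w 46.2 j [-0.22  0.57  0.87  1.62 -0.46  1.17  0.85]
t 24.6 cmd [ 584.  -244.7  190. ] meas-cmd [ 0.62  1.83 -0.14] rot err [-0.0002  0.001  -0.0022] F [-0.1  0.1 -0.3] w 46.0 j [-0.23  0.57  0.86  1.62 -0.46  1.17  0.85]
```

View pics/z20.png

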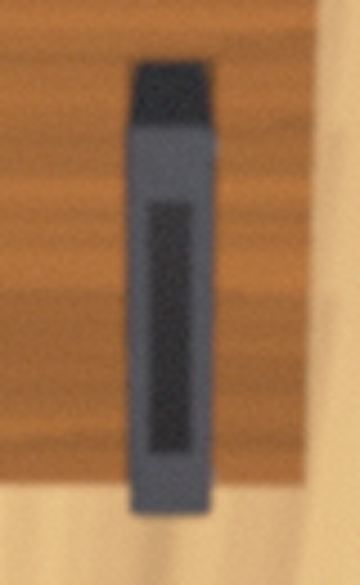

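View pics/w20.png

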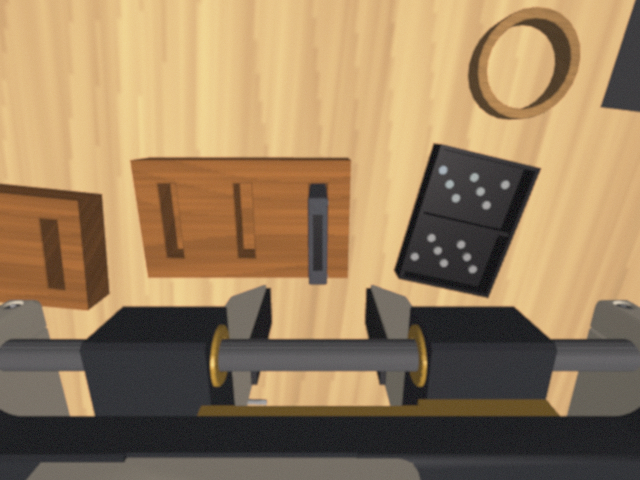

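```bash
python3 - <<'E'
from h import *
w=np.load("w20.npy",allow_pickle=True).item(); p,r,s=cur(); print(p)
q=lambda a,b:(a/4.5+280-.39,b/4.5+170-.39)
A=onplane(w,q(171,128),110);B=onplane(w,q(171,514),110); c=(A+B)/2; print(A,B,c,np.linalg.norm(A-B),np.arctan2((B-A)[0],-(B-A)[1]))
go([c[0],c[1]-1.5,65],down(.109),(p,r))
E
```

```text
[ 584.58385917 -242.85691721  189.87140284]
[ 580.47725185 -208.92690982  110.        ] [ 588.07028394 -277.31657371  110.        ] [ 584.27376789 -243.12174176  110.        ] 68.8098849209295 0.11057316540216866
travel [-0.0018, -0.0005, 0.1249] turn [0.0002, -0.001, 0.0022] rows min 3.0
```

Request:
{"op": "jog_arm", "data": {"rows": [{"travel":[-0.001,-0.0005,0.02],"turn":[0,-0.001,0.001],"grip":0.5},{"travel":[-0.0018,-0.0005,0.052],"turn":[0,-0.001,0.001],"grip":0.5},{"travel":[-0.0018,-0.0005,0.085],"turn":[0,-0.001,0.001],"grip":0.5},{"travel":[-0.0018,-0.0005,0.112],"turn":[0,-0.001,0.001],"grip":0.5},{"travel":[-0.0018,-0.0005,0.125],"turn":[0,-0.001,0.001],"grip":0.5}]}}

```text
t: 25.02
ee_pos: [582.7, -243.4, 61.6]
ee_rot: [-2.093, -2.338, 0.002]
ft_force: [-0.8, 0.2, 0.2]
grip_width: 0.502
```

Request:
{"op": "jog_arm", "data": {"newtons": 40, "rows": [{"travel":[0,0,0],"turn":[0,0,0],"grip":0.5},{"travel":[0,0,0],"turn":[0,0,0],"grip":0.4},{"travel":[0,0,0],"turn":[0,0,0],"grip":0.25},{"travel":[0,0,0],"turn":[0,0,0],"grip":0},{"travel":[0,0,0],"turn":[0,0,0],"grip":0}]}}

```text
t: 25.43
ee_pos: [584.6, -246.9, 66.6]
ee_rot: [2.096, 2.336, 0.001]
ft_force: [-0.0, -0.7, 1.0]
grip_width: 0.262
```

Request:
{"op": "jog_arm", "data": {"newtons": 40, "rows": [{"travel":[0,0,0],"turn":[0,0,0],"grip":0},{"travel":[0,0,0],"turn":[0,0,0],"grip":0},{"travel":[0,0,0],"turn":[0,0,0],"grip":0},{"travel":[0,0,0],"turn":[0,0,0],"grip":0},{"travel":[0,0,0],"turn":[0,0,0],"grip":0}]}}

```text
t: 25.85
ee_pos: [584.3, -246.7, 65.9]
ee_rot: [2.097, 2.337, 0.0]
ft_force: [0.4, 1.3, 6.6]
grip_width: 0.157
```

```bash
python3 - <<'E'
from h import *
applied([-.0018,-.0005,.125],[0,-.001,.001])
w=snapshot("wrist"); np.save("w21.npy",w,allow_pickle=True)
cv2.imwrite("pics/z21.png",cv2.resize(w["img"][190:410,270:370],None,fx=2.7,fy=2.7,interpolation=cv2.INTER_CUBIC))
E
```

```text
t 25.85 cmd [ 583.7 -246.5   65. ] meas-cmd [ 0.63 -0.17  0.89] rot err [-0.0014 -0.0003 -0.0001] F [0.4 1.3 6.6] w 14.4 j [-0.17  0.69  0.77  1.74 -0.58  0.95  0.94]
```

View pics/z21.png

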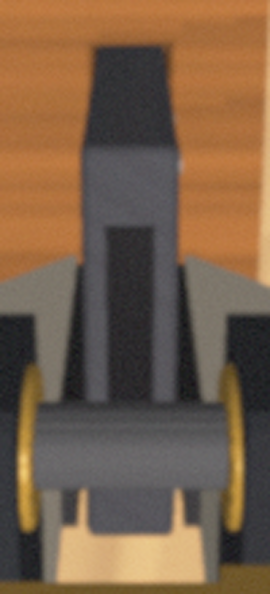

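Request:
{"op": "jog_arm", "data": {"rows": [{"travel":[0,0,-0.01],"turn":[0,0,0],"grip":0},{"travel":[0,0,-0.035],"turn":[0,0,0],"grip":0},{"travel":[0,0,-0.065],"turn":[0,0,0],"grip":0},{"travel":[0,0,-0.1],"turn":[0,0,0],"grip":0},{"travel":[0,0,-0.135],"turn":[0,0,0],"grip":0}]}}

```text
t: 26.32
ee_pos: [582.8, -246.3, 201.5]
ee_rot: [-2.099, -2.337, 0.003]
ft_force: [1.6, -0.1, -1.1]
grip_width: 0.16
```

```bash
cat > pres.py <<'E'
from h import *
from cam import pose
q=[649.3,284.8,227.8,np.radians(19.3),np.radians(17.7)]
t,Rl=pose(q); lens=t+Rl@[-53,0,0]; focus=lens-120*Rl[:,0]
def target(tx,ty,tz,a=0,b=0):
    """TCP pose so that drive label at focus. drive bottom origin in tool=(tx,ty,tz); tool y=+drive x, tool x=+drive y, tool z=-drive z"""
    D=Rn.from_rotvec([a,b,0]).as_matrix()@np.array([[0,1,0],[1,0,0],[0,0,-1.]]) # drive axes in tool (cols)
    Rt=Rl@D.T
    org=focus-Rl@[7.5,0,35]
    return org-Rt@[tx,ty,tz],Rn.from_matrix(Rt)
E
python3 - <<'E'
from pres import *
applied([0,0,-.135],[0,0,0])
print(lens,focus,Rl)
T=target(2.5,0,55.9); print(T[0],T[1].as_matrix().round(2))
go([560,-80,215],down(.2)); go(*T)
w=snapshot("wrist");cv2.imwrite("pics/z22.png",cv2.resize(w["img"][190:410,270:370],None,fx=2.7,fy=2.7,interpolation=cv2.INTER_CUBIC))
E
```

```text
t 26.42 cmd [ 583.7 -246.4  200. ] meas-cmd [ 2.08 -2.34  6.24] rot err [-0.0075 -0.0042  0.0008] F [-0.1 -0.3 -2.6] w 14.2 j [-0.23  0.55  0.88  1.6  -0.45  1.19  0.84]
[601.64649094 268.11197846 211.68624777] [493.75175343 230.32777875 175.20228046] [[ 0.89912281 -0.33051439 -0.28694669]
 [ 0.31486833  0.94380095 -0.1004873 ]
 [ 0.30403306  0.          0.95266148]]
[481.83743245 223.50657926 192.83265746] [[-0.33  0.9   0.29]
 [ 0.94  0.31  0.1 ]
 [ 0.    0.3  -0.95]]
travel [0.168, -0.0056, -0.0152] turn [-0.0001, 0.0011, -0.092] rows min 4.0
travel [0.4782, -0.0506, 0.0067] turn [-0.3077, 0.0364, -0.2268] rows min 11.5
```

View pics/z22.png

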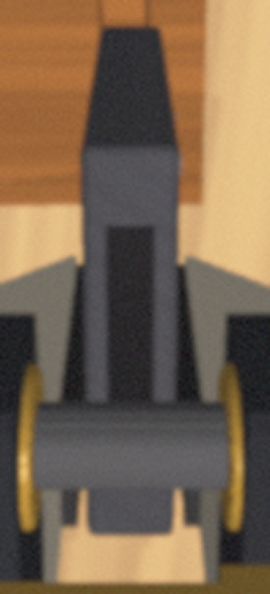

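Request:
{"op": "jog_arm", "data": {"rows": [{"travel":[0.025,-0.003,-0.008],"turn":[0,0,0],"grip":0},{"travel":[0.06,-0.007,-0.016],"turn":[0,0,0],"grip":0},{"travel":[0.095,-0.01,-0.022],"turn":[0,0,-0.03],"grip":0},{"travel":[0.13,-0.014,-0.022],"turn":[0,0,-0.06],"grip":0},{"travel":[0.165,-0.018,-0.022],"turn":[0,0,-0.09],"grip":0}]}}

```text
t: 26.88
ee_pos: [546.7, -82.7, 221.0]
ee_rot: [-1.989, -2.431, 0.003]
ft_force: [0.2, 0.8, -1.4]
grip_width: 0.161
```

```bash
python3 - <<'E'
from pres import *
applied([.165,-.018,-.022],[0,0,-.09])
T=target(2.5,0,55.9)
go([530,70,222],down(.3)); go([500,190,215],T[1]);go(*T)
E
```

```text
t 26.98 cmd [548.  -84.3 221.8] meas-cmd [-1.37  7.72 -1.76] rot err [ 0.003   0.0048 -0.0101] F [-0.1 -0.7 -1.8] w 14.7 j [-0.61  0.39  0.91  1.78 -0.34  1.14  0.62]
travel [0.1548, 0.0127, -0.0003] turn [-0.0002, 0.0011, -0.102] rows min 3.7
travel [0.2784, 0.0069, 0.0065] turn [-0.3086, 0.0225, -0.1376] rows min 6.7
travel [0.3148, -0.0043, 0.0287] turn [-0.3086, 0.0225, -0.1376] rows min 7.6
```

Request:
{"op": "jog_arm", "data": {"rows": [{"travel":[0.03,0.001,0],"turn":[-0.01,0,-0.01],"grip":0},{"travel":[0.06,0.002,0],"turn":[-0.05,0.003,-0.03],"grip":0},{"travel":[0.095,0.002,0],"turn":[-0.1,0.007,-0.05],"grip":0},{"travel":[0.13,0.003,0],"turn":[-0.15,0.01,-0.07],"grip":0},{"travel":[0.165,0.004,0],"turn":[-0.2,0.015,-0.09],"grip":0}]}}

```text
t: 27.4
ee_pos: [518.2, 79.3, 220.7]
ee_rot: [1.804, 2.417, 0.248]
ft_force: [-0.4, -0.2, -1.8]
grip_width: 0.164
```

```bash
python3 - <<'E'
from pres import *
applied([.165,.004,0],[-.2,.015,-.09])
T=target(2.5,0,55.9)
go(*T)
E
```

```text
t 27.5 cmd [519.4  78.3 221.7] meas-cmd [-3.75  6.25 -1.69] rot err [ 0.002   0.0052 -0.009 ] F [ 0.6 -0.3 -1.1] w 15.0 j [-1.05  0.15  0.92  2.02 -0.22  0.84  0.29]
travel [0.1498, -0.0006, 0.03] turn [-0.1086, 0.0074, -0.0476] rows min 3.7
```

Request:
{"op": "jog_arm", "data": {"rows": [{"travel":[0.035,0,0.007],"turn":[-0.025,0.002,-0.012],"grip":0},{"travel":[0.07,0,0.014],"turn":[-0.05,0.004,-0.024],"grip":0},{"travel":[0.105,0,0.021],"turn":[-0.08,0.006,-0.036],"grip":0},{"travel":[0.135,0,0.027],"turn":[-0.1086,0.0074,-0.0476],"grip":0},{"travel":[0.15,-0.0006,0.03],"turn":[-0.1086,0.0074,-0.0476],"grip":0}]}}

```text
t: 27.92
ee_pos: [478.9, 225.9, 191.0]
ee_rot: [1.697, 2.402, 0.371]
ft_force: [-0.5, 1.0, -1.8]
grip_width: 0.161
```

```bash
python3 - <<'E'
from pres import *
applied([.15,-.0006,.03],[-.1086,.0074,-.0476])
for i in range(7): w=snapshot("wrist")
np.save("w23.npy",w,allow_pickle=True);cv2.imwrite("pics/w23.png",w["img"])
applied([0,0,0],[0,0,0]); print(cur()[0])
sd=snapshot("side"); cv2.imwrite("pics/sd23.png",cv2.resize(sd["img"][60:220,240:400],None,fx=3.7,fy=3.7,interpolation=cv2.INTER_CUBIC))
sc=snapshot("scene"); cv2.imwrite("pics/sc23.png",cv2.resize(sc["img"][140:290,370:520],None,fx=4,fy=4,interpolation=cv2.INTER_CUBIC))
E
```

```text
t 28.02 cmd [481.8 223.7 192.9] meas-cmd [-2.16  2.02 -1.5 ] rot err [ 0.003   0.0002 -0.0049] F [ 0.3 -0.5 -1.2] w 14.7 j [-1.36  0.13  0.86  2.15 -0.08  0.61 -0.11]
t 28.37 cmd [481.8 223.7 192.9] meas-cmd [ 0.58 -1.23  0.11] rot err [-0.0001 -0.0007  0.0022] F [ 0.1  0.6 -2.1] w 14.8 j [-1.35  0.13  0.87  2.14 -0.08  0.61 -0.11]
[482.38352879 222.50749858 192.97776302]
```

View pics/w23.png

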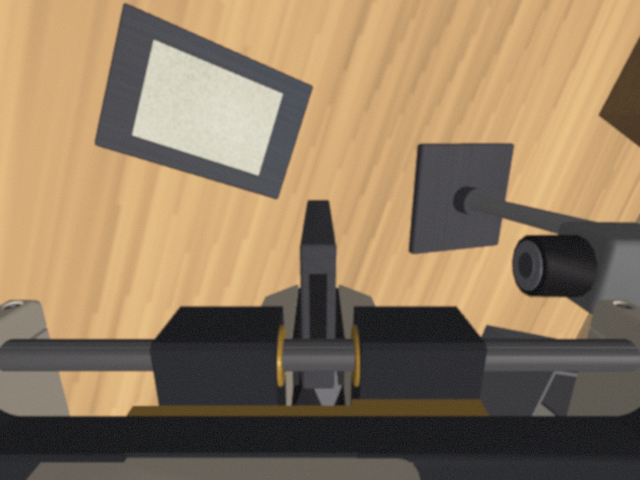

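View pics/sd23.png

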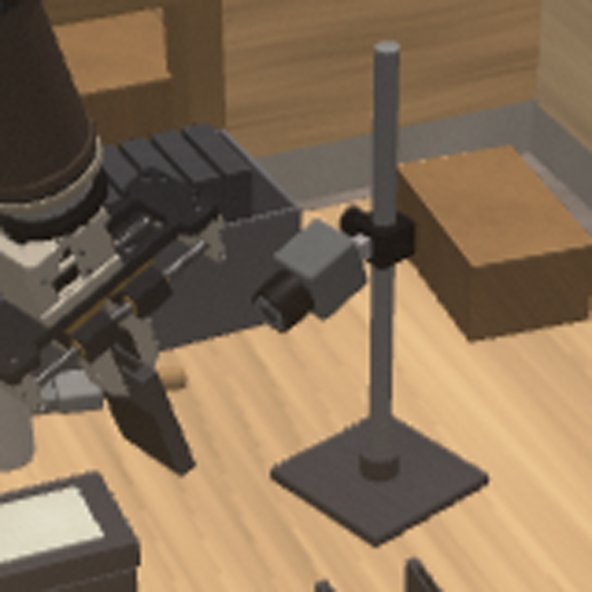

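View pics/sc23.png

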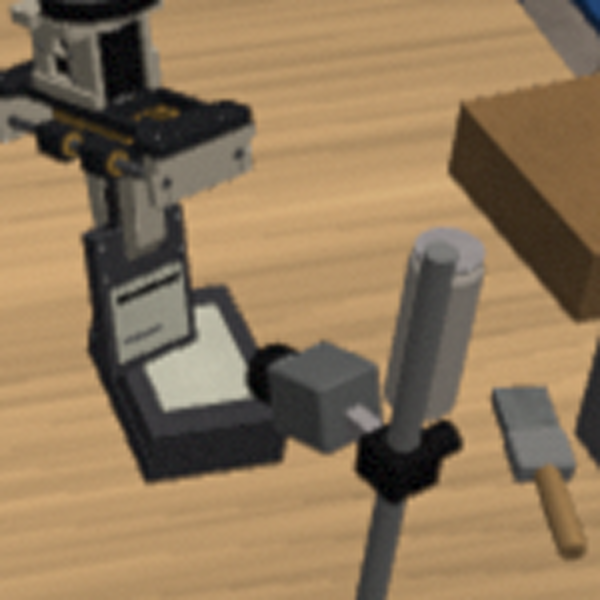

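```bash
python3 - <<'E'
from pres import *
w=np.load("w23.npy",allow_pickle=True).item()
sc=snapshot("scene"); sd=snapshot("side")
print("lens in wrist",proj(w,lens))
k=5
im=cv2.resize(w["img"][210:320,490:640],None,fx=k,fy=k,interpolation=cv2.INTER_CUBIC)
a=np.linspace(0,2*np.pi,60)
from cam import pose
t,R=pose(q)
for x in (-53,-25):
    X=np.c_[np.full(60,x),19*np.cos(a),19*np.sin(a)]@R.T+t
    P=((proj(w,X)-[490,210]+.5)*k-.5).astype(int); cv2.polylines(im,[P.reshape(-1,1,2)],True,(0,255,0),1)
P=((proj(w,lens)-[490,210]+.5)*k-.5).astype(int); cv2.circle(im,tuple(map(int,P[0])),3,(0,0,255),-1)
cv2.imwrite("pics/o23.png",im)
cv2.imwrite("pics/z23.png",cv2.resize(w["img"][190:410,270:370],None,fx=2.7,fy=2.7,interpolation=cv2.INTER_CUBIC))
# label prediction in scene
org=focus-Rl@[7.5,0,35]
L=np.array([[7.5,y,z] for y,z in ((-28,9),(28,9),(28,61),(-28,61))])@Rl.T+org
D=np.array([[7.5,y,z] for y,z in ((-35,0),(35,0),(35,100),(-35,100))])@Rl.T+org
k=8; im=cv2.resize(sc["img"][190:240,385:430],None,fx=12,fy=12,interpolation=cv2.INTER_CUBIC)
for Q,c in((L,(0,255,0)),(D,(0,0,255))):
    P=((proj(sc,Q)-[385,190]+.5)*12-.5).astype(int); cv2.polylines(im,[P.reshape(-1,1,2)],True,c,1)
cv2.imwrite("pics/o23s.png",im)
E
```

```text
lens in wrist [[527.34638638 265.62208158]]
```

View pics/o23.png

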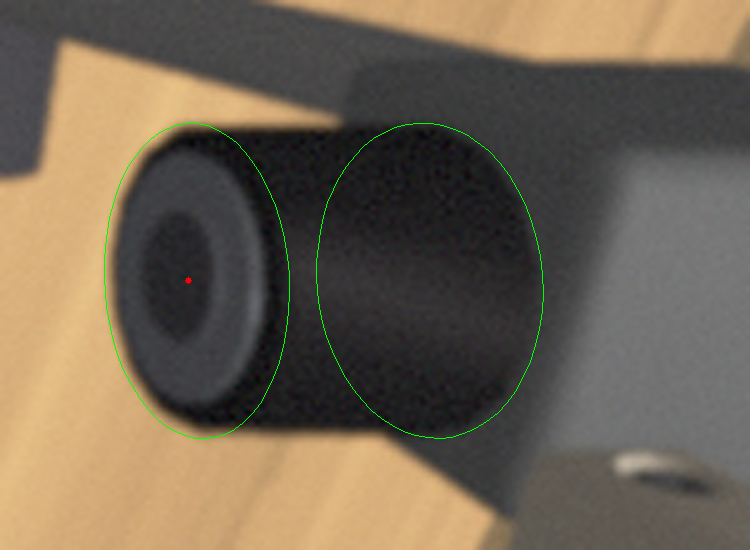

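View pics/z23.png

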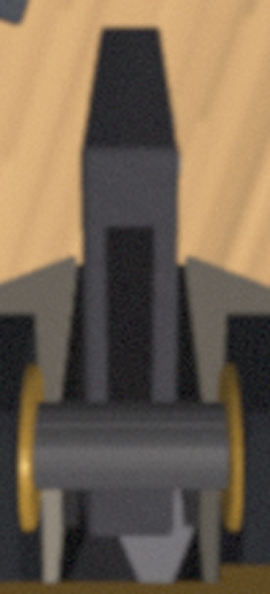

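View pics/o23s.png

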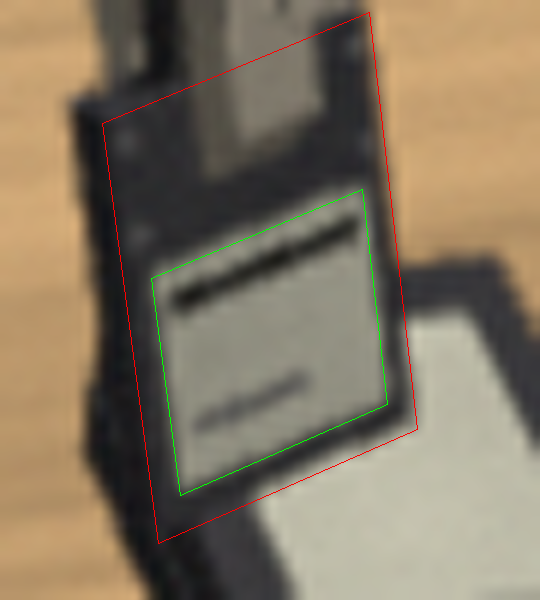

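```bash
python3 - <<'E'
from pres import *
w=np.load("w23.npy",allow_pickle=True).item(); w18=np.load("w18.npy",allow_pickle=True).item()
P18=(proj(w18,lens)[0]-[240,75]+.5)*4.25-.5; print("pred center in z18",P18)
o18=(np.array([90,452])+.5)/4.25-.5+[240,75]; o23=(np.array([190,278])+.5)/5-.5+[490,210]
f=lambda X:np.r_[(proj(w18,X)-o18).ravel(),(proj(w,X)-o23).ravel()]
s=least_squares(f,lens); print(s.x,s.x-lens,f(s.x))
p,r,st=cur(); print(p)
v=lambda y:(y+.5)/2.7-.5+190
D=pitch_fit(w,p,r,v(29),v(148),v(535))
w22=None
u=lambda a,b:((a+.5)/2.7-.5+270,(b+.5)/2.7-.5+190)
E2=drive_fit(w,p,r,[u(103,29),u(158,29),u(83,148),u(179,148)],tz=55.9,th=15)
for tx,tz,b in ((D[0],D[1],D[2]),(E2[0],55.9,E2[3])):
    T=target(tx,E2[1],tz,E2[2],b); go(*T,(p,r))
# actual label from measured
for tx,tz,b in ((D[0],D[1],D[2]),(E2[0],55.9,E2[3])):
    Dm=Rn.from_rotvec([E2[2],b,0]).as_matrix()@np.array([[0,1,0],[1,0,0],[0,0,-1.]])
    Rw=r.as_matrix()@Dm; lab=p+r.apply([tx,E2[1],tz])+Rw@[7.5,0,35]
    print("label-focus in lens axes",Rl.T@(lab-focus),"ang",np.degrees(Rn.from_matrix(Rl.T@Rw).as_rotvec()))
E
```

```text
pred center in z18 [ 88.54238851 449.77452813]
[601.93996104 268.20421364 211.37578867] [ 0.2934701   0.09223518 -0.3104591 ] [ 0.16821569 -0.39256529 -0.28816322  0.20506974]
[481.81422969 223.69498725 192.89098821]
tx,tz,b [ 4.4600e-01  5.7485e+01 -7.0000e-03] [-0.  0.  0.]
drive tx,ty,a,b [ 7.007e-01  6.869e-01  7.000e-04 -9.700e-03] res [-0.97  0.06  0.98  0.03 -0.79  0.02  0.79 -0.04]
travel [0.0014, -0.0008, -0.0015] turn [-0.0007, 0.0073, -0.0001] rows min 0.1
travel [0.0011, -0.0008, 0.0001] turn [-0.0007, 0.0096, -0.0001] rows min 0.1
label-focus in lens axes [ 0.76894751 -1.60773874 -1.54716326] ang [-0.41875698  0.03790417 -0.00631801]
label-focus in lens axes [ 0.76891298 -1.27298398  0.03680947] ang [-0.55080238  0.03791145 -0.00632096]
```

Request:
{"op": "jog_arm", "data": {"rows": [{"travel":[0.0006,-0.0003,0],"turn":[0,0.003,0],"grip":0},{"travel":[0.0012,-0.0006,0],"turn":[0,0.005,0],"grip":0},{"travel":[0.0012,-0.0006,0],"turn":[0,0.005,0],"grip":0},{"travel":[0.0012,-0.0006,0],"turn":[0,0.005,0],"grip":0},{"travel":[0.0012,-0.0006,0],"turn":[0,0.005,0],"grip":0}]}}

```text
t: 29.18
ee_pos: [480.8, 224.7, 192.7]
ee_rot: [1.702, 2.401, 0.378]
ft_force: [0.8, 0.0, -1.1]
grip_width: 0.16
```

```bash
python3 - <<'E'
from pres import *
applied([.0012,-.0006,0],[0,.005,0])
for i in range(10): w=snapshot("wrist")
p,r,s=cur(); print(p, np.abs(s["joint_velocities"]).max())
for tx,tz,b in ((.45,57.5,-.007),(.7,55.9,-.0097)):
    Dm=Rn.from_rotvec([.0007,b,0]).as_matrix()@np.array([[0,1,0],[1,0,0],[0,0,-1.]])
    Rw=r.as_matrix()@Dm; lab=p+r.apply([tx,.69,tz])+Rw@[7.5,0,35]
    print("label-focus in lens axes",(Rl.T@(lab-focus)).round(2),"ang",np.degrees(Rn.from_matrix(Rl.T@Rw).as_rotvec()).round(2))
sd=snapshot("side"); cv2.imwrite("pics/fin_sd.png",sd["img"]); sc=snapshot("scene"); cv2.imwrite("pics/fin_sc.png",sc["img"])
E
```

```text
t 29.28 cmd [480.9 224.7 192.7] meas-cmd [-0.    0.02  0.  ] rot err [-0.      0.     -0.0001] F [-0.5  0.3 -1.3] w 14.9 j [-1.35  0.13  0.86  2.15 -0.08  0.61 -0.11]
[480.86472534 224.66844709 192.66886783] 0.00160886950818152
label-focus in lens axes [ 0.16 -0.27 -1.6 ] ang [-0.11  0.04 -0.  ]
label-focus in lens axes [0.16 0.06 0.  ] ang [-0.27  0.04 -0.  ]
```

View pics/fin_sd.png

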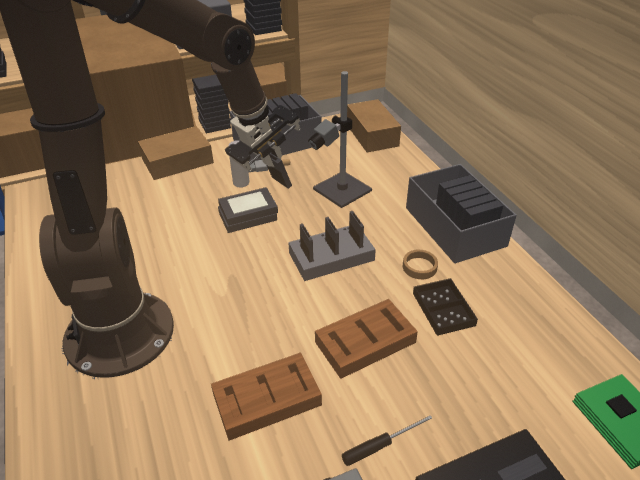

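View pics/fin_sc.png

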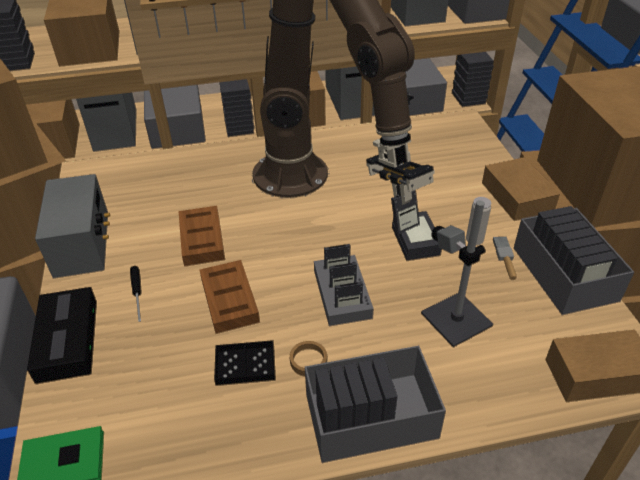

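```bash
python3 -c "
from plant import *
print(close_job())"
```

```text
the job is handed in; nothing more can be done
None
```

I handed the job in at about 29 s of the 72 s allowed. Both thin drives stand in the rack, the first in the one-stud pocket and the second in the two-stud pocket. The thick drive is held still in front of the inspection camera.

**Last checks:**
- **Label position:** the middle of the label is within about 0.3 mm of the focus point sideways and along the viewing axis, and about 0–1.6 mm low.
- **Label angle:** it is within about 0.3° of square to the lens.
- **Lens position:** triangulating from two wrist views agreed with my lens model to about 0.5 mm. The glass itself may sit about 1 mm deeper than the barrel rim I measured from.
- **Scene:** both final pictures show three drives standing at equal height in the rack. The bystanders look unmoved.

**What went wrong or disagreed:**
- **Fingertips:** they measured about 22 mm behind the TCP in the images, not 11 mm ahead as stated. My first grasp closed on air because of this. I used the measured value from then on.
- **First insertion:** the first thin drive touched the pocket rim at about 30 N and tilted in the grip. I backed off, corrected it, and it then slid in freely. Pressing it onto the pocket floor read about 31 N, and I then released it.

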